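Clear the rolling mill and gauge its rolls

TASK

The batch is through the rolling mill: collect every silver bar from the mill's catch tray into the red tray. Check too that the rolls stand parallel for the next batch: from the catch-tray side slide the gauge blade square between the rolls until its red stop is up against them and leave it there for a second, first at the left end of the rolls as the robot sees them, then at the right end, and lay the gauge flat back in its case. Leave the other things on the bench alone.

Things in the scene. Friction and masses are not known exactly. Their poses are not given: they have to be found in the camera images.
- mill: jeweller's rolling mill fixed on the bench: green frames, two bright steel rolls (locked), gear case and crank on its left (to y 230 mm), catch tray on the robot's side. Origin on the bench under the rolls, z up, y along the rolls to the robot's left, x square to them, away from the robot. Frames at x -38 to 38 mm, |y| 66 to 96 mm; 310 mm tall with the T-handle
- nip (a point): middle of the gap between the rolls: mill x 0, y 0, z 125 mm, axes as the mill's. Rolls 60 mm thick, 130 mm long (y -65 to 65 mm), 8 mm apart. Below it, on the robot's side, a steel chute 136 mm wide falls from x -44, z 86 mm (mill frame) to the catch tray at x -98 mm
- catch_tray (a point): centre of the catch tray's floor, 204 mm from the rolls' centre line towards the robot, 10 mm above the bench. Grey flat tray, 212 mm (mill x) by 240 mm (mill y), with a dark lip only 4 mm high on its three outer sides, the chute at the fourth
- red_tray: shallow red wooden tray, 240 mm (its x) by 220 mm (its y) outside, 30 mm high, walls and floor 8 mm thick, fixed on the bench; origin at the centre of its underside. It stands to the left or to the right of the catch tray
- gauge_case: open wooden gauge case with a cork floor, 270 mm (its x) by 120 mm (its y) outside; floor 10 mm above the bench, rim 8 mm thick, its top 14 mm above the bench; fixed on the bench, origin at the centre of its underside. It stands on the other side from the red tray
- gauge: flat gauge lying in its case, 220 mm long, 280 g: blue handle 90 x 30 x 18 mm (length, width, height; gauge x -68 to 22 mm), then a steel blade 130 mm long, 22 wide, 5.5 thick at the handle's mid-height, with a red stop across it. Origin at the underside of the handle, 22 mm behind the blade's root, near the balance point; x along the blade to its tip, z up. Same both ways up
- gauge_tip (a point): middle of the blade's tip, 152 mm ahead of and 9 mm above the gauge's origin
- gauge_stop (a point): middle of the front face of the red depth stop clamped across the gauge's blade (36 mm wide, 18 mm high, 10 mm long), 45 mm behind the blade's tip. When the stop meets the rolls the tip is about 28 mm past their centre line
- bar1: rolled silver bar lying in the catch tray at the start, 80 x 24 x 8 mm, about 160 g; origin at the centre of its underside, x along its length. Three to six of bar1 to bar6 are there
- bar2: rolled silver bar lying in the catch tray at the start, 80 x 24 x 8 mm, about 160 g; origin at the centre of its underside, x along its length. Three to six of bar1 to bar6 are there
- bar3: rolled silver bar lying in the catch tray at the start, 80 x 24 x 8 mm, about 160 g; origin at the centre of its underside, x along its length. Three to six of bar1 to bar6 are there
- bar4: rolled silver bar lying in the catch tray at the start, 80 x 24 x 8 mm, about 160 g; origin at the centre of its underside, x along its length. Three to six of bar1 to bar6 are there
- bar5: rolled silver bar lying in the catch tray at the start, 80 x 24 x 8 mm, about 160 g; origin at the centre of its underside, x along its length. Three to six of bar1 to bar6 are there
- bar6: rolled silver bar lying in the catch tray at the start, 80 x 24 x 8 mm, about 160 g; origin at the centre of its underside, x along its length. Three to six of bar1 to bar6 are there
- cup: paper cup, 72 mm wide, 75 mm high, standing; not part of the job
- pliers_green: green-handled pliers lying flat, about 155 x 70 mm, 12 mm high; not part of the job
- bench_pin: wooden bench pin, about 165 x 55 mm, 22 mm high, with two small pins standing 50 mm high; not part of the job
- bench_block: steel bench block on a rubber foot, 80 x 80 x 22 mm; not part of the job
Mind the look-alikes: they are no part of the job. Leave any turquoise look-alike of the bar5 alone.

How it is judged:
By the outcome, as a careful person would: the job done as asked, in the order asked, and still so for the second after the job is handed in, with the robot touching nothing.
Of bar1, bar2, bar3, bar4, bar5, bar6 only 3 to 6 are there at a start; the rules pass over those that are not, and their reading is None.
At some moment in a run one of bar1, bar2, bar3, bar4, bar5, bar6 may be knocked a few centimetres aside while the robot is not near it.
Once in a run the grip may slacken for a moment while it holds something.
It also fails if it takes over 210 s, if anything falls off the work surface, if the arm or the gripper's body presses on something with over 40 N, if the wrist force passes 120 N, or if a joint passes its speed limit or range.

ROBOT

A 7-joint arm with a two-finger parallel gripper is mounted at the origin on the work surface. World frame = base frame: x ahead of the robot, y to its left, z up, the work surface at z = 0. Lengths are in m, angles in rad, forces in N, time in s.
With the tool pointing down it reaches from about 0.425 to 0.875 m from the base axis. Payload 4.7 kg.
Tool frame: the origin (TCP) lies on the centre line of the jaws, within the pads' length; the fingertips stand ahead of it and the grasp point (between the pads) lies 2 mm behind it (nose_length is the z of the fingertips in the tool frame, in m); z points along the fingers, y is the line along which they close (so a half turn about z gives the same grasp; the last joint's range is limited). The gripper opens to 87 mm and grips with 3 to 60 N. Pads are 19 mm wide; open, the fingers measure 117 mm over their backs; the gripper's body (75 mm by 190 mm) begins 51 mm behind the grasp point.
Start: joints at [-1.128, 0.321, -0.07, 1.45, 0.023, 1.371, -0.057], TCP at [0.27, 0.591, 0.24] pointing down, gripper open.
Joint ranges: [-2.86, 2.86], [-0.3, 2.09], [-1.38, 1.24], [0.06, 2.45], [-1.56, 4.7], [0.09, 2.05], [-2.69, 2.69]. Speed limits (rad/s): [2.57, 2.57, 3.14, 3.14, 3.14, 3.14, 3.14].

INTERFACE

Orientations are given as a rotation vector (axis times angle).
In Python, from bench import * gives the robot as it stands.
- The arm moves only by the tool send_rows, never from a script. Its arguments are lists of equal length, an entry for each row: "xyz": the shift along the tool's x, y, z in mm, a list of three; "dr": the turn, a rotation vector about the tool's x, y, z in rad, a list of three. A call has exactly 10 rows; each row is the pose to reach, as a shift and turn from the pose commanded when the call began, along the tool's axes at that moment; what a row does not reach only later rows make up. A row lasts 1/12 s, in which the tool goes at most 41.7 mm and 7.16 degrees, less where a joint would pass 70% of its speed; a pose out of reach is approached as far as the arm can. A call with a gripper value outside its range is refused whole. "jaw" is the finger opening in mm, from 0 to 87, set as the call begins (left out, the last holds). The fingers move at their own pace and stop on an object; "grip_force" is the grip in N (left out, the last holds). Time passes only in rows, so rows that repeat a pose let the fingers close, or fill a call up. It gives the time, the measured TCP pose, the force, the opening and the grip force at its end, in the units of the state.
- get_state(): the state, without advancing time (a new reading comes with each control period).
- get_image(name): name is "scene" or "top"; returns the picture (384x512x3 uint8, red, green, blue); there is no depth.
- calibration(name): a dict with "vfov" (degrees; the focal length in pixels is half the picture's height over the tangent of half this angle, whatever the lens; pixels are square), "cx", "cy" (the principal point, pixels), "k1" (the pictures are not rectified: a ray, as slopes to the right and down, at radius r is drawn at 1 + k1 r^2 times it, then the intrinsics apply), "rvec" (rotation vector, rad) and "tvec" (3), from world to camera coordinates, as OpenCV has them. Camera axes: x right, y down, z forward; pixel columns grow to the right and rows downward; lengths in m; the calibration is good to about 2 mm. A picture is of the moment at which its call begins. calibration takes no time and is no camera call.
- close_job(): hands the job in; it is judged then, once.
The state is a dict: "time": time; "joint_positions": joint angles; "qd": joint speeds; "joint_torque": joint torques, N m; "position": TCP position; "tool_rot": TCP orientation; "ft_force": force on the tool from outside, world axes, zero at the start; "torque": the same for the moment, N m; "grip_width": opening from 0.0 (shut) to 1.0 (fully open); "grip_force": force on a finger pad.
Only numpy, scipy, OpenCV 4.12 (cv2) and the standard library are available. Lean on these libraries where they do the work, as an engineer would, in place of code of your own. Each camera call takes 0.05 s, during which the arm holds its last target. There are 200 camera calls.

## Working session

There is one attempt and no reset: what is moved stays moved. The work goes in short steps, Python scripts to look and compute and a tool call to move; the robot and the scene stay as the last step left them, time stands still between calls to the robot, and variables do not carry over. Pictures are saved under pics/ and viewed, at most 14 in all, crops included, and the job is handed in when it is done.

Besides the shell and the picture viewer there is one more tool, called after "Emit:" as name(argument=value, ...), one argument or row to a line, values as JSON. send_rows: Moves the arm, as the interface text tells. Its arguments: {"type":"object","properties":{"xyz":{"type":"array"},"dr":{"type":"array"},"jaw":{"type":"number"},"grip_force":{"type":"number"}},"required":["xyz","dr"]}

```bash
ls; mkdir -p pics; python3 - <<'E'
from bench import *
import cv2
for n in("scene","top"):
    im=get_image(n); cv2.imwrite(f"pics/{n}0.png",im[:,:,::-1])
    c=calibration(n); print(n,c)
s=get_state(); print({k:s[k] for k in("time","position","tool_rot","grip_width","ft_force")}); print([k for k in s])
E
```

```text
pics
scene {'vfov': 55.161790430778886, 'cx': 254.64907888560373, 'cy': 189.37876432213514, 'k1': -0.050429536324062156, 'rvec': array([ 1.66413144,  1.98786243, -0.72649388]), 'tvec': array([ 0.09646651, -0.33277176,  1.576082  ])}
top {'vfov': 53.23160115083552, 'cx': 254.65433371053635, 'cy': 188.9972102650667, 'k1': -0.016507332642740933, 'rvec': array([ 2.14056831, -2.10302208,  0.21426794]), 'tvec': array([-0.0215573 ,  0.57123769,  0.94244667])}
{'time': 0.1, 'position': array([0.27008512, 0.59071882, 0.23854917]), 'tool_rot': array([-6.68199456e-01, -3.06941793e+00,  2.70081563e-03]), 'grip_width': 0.9998916520702684, 'ft_force': array([-0.06327765,  0.37703469,  0.74679847])}
['time', 'joint_positions', 'qd', 'joint_torque', 'position', 'tool_rot', 'ft_force', 'torque', 'grip_force', 'grip_width']
```

View pics/scene0.png

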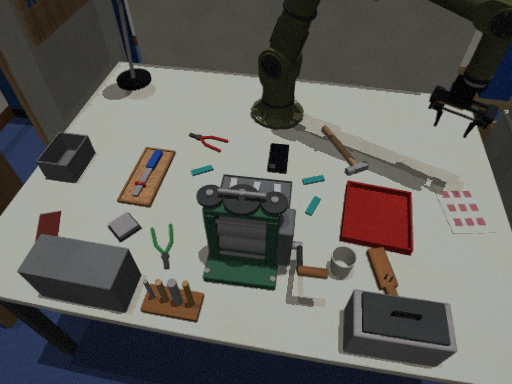

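View pics/top0.png

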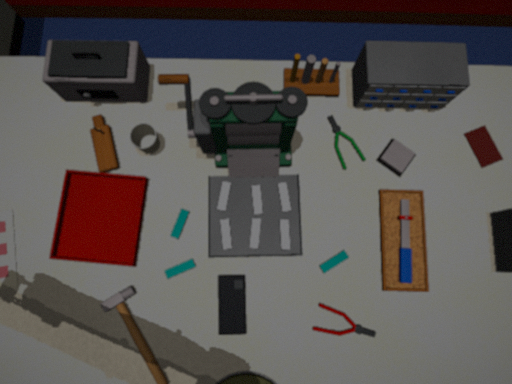

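The scene view is taken from the far side. In the top view the red tray is at (100,218) on the robot's left, and the gauge case is at (403,240) on its right. Six pale bars lie in the catch tray at about (224,197), (257,199), (284,195), (226,234), (255,233) and (285,233). Three turquoise look-alikes lie outside it at (180,223), (180,268) and (334,261). Next I'll measure these.

```bash
cat > h.py <<'E'
from bench import *
import cv2, numpy as np
from scipy.spatial.transform import Rotation as R
def cam(n):
    c=calibration(n); f=192/np.tan(np.radians(c['vfov'])/2)
    return c,f,R.from_rotvec(c['rvec']).as_matrix(),np.array(c['tvec'])
def proj(n,P):
    c,f,M,t=cam(n); q=np.atleast_2d(P)@M.T+t; s=q[:,:2]/q[:,2:]
    s=s*(1+c['k1']*(s**2).sum(1,keepdims=True)); return s*f+[c['cx'],c['cy']]
def ray(n,uv,z):
    c,f,M,t=cam(n); d=(np.atleast_2d(uv).astype(float)-[c['cx'],c['cy']])/f; s=d.copy()
    for _ in range(20): s=d/(1+c['k1']*(s**2).sum(1,keepdims=True))
    w=np.c_[s,np.ones(len(s))]@M; o=-M.T@t
    return o+w*((z-o[2])/w[:,2])[:,None]
def rect(n,mask,z,amin=30,amax=1e9):
    """contours -> world centre, sizes, yaw of long side (deg)"""
    out=[]
    for c in cv2.findContours(mask.astype(np.uint8),cv2.RETR_EXTERNAL,cv2.CHAIN_APPROX_NONE)[0]:
        m=np.zeros(mask.shape,np.uint8);cv2.drawContours(m,[c],-1,1,-1);a=m.sum()
        if not amin<a<amax: continue
        v,u=np.nonzero(m); P=ray(n,np.c_[u,v],z)[:,:2]*1000
        (cx,cy),(w,h),an=cv2.minAreaRect(P.astype(np.float32))
        if w<h: an+=90;w,h=h,w
        C=P.mean(0); ev,V=np.linalg.eigh(np.cov((P-C).T)); l=V[:,1]
        ya=np.degrees(np.arctan2(l[1],l[0]));ya=(ya+90)%180-90
        out.append(dict(uv=(u.mean().round(1),v.mean().round(1)),C=C.round(1),mid=(round(cx,1),round(cy,1)),size=(round(w),round(h)),yaw=round(ya,1),a=int(a)))
    return out
def hsv(im): return [x.astype(int) for x in cv2.split(cv2.cvtColor(im,cv2.COLOR_RGB2HSV))]
def bars(im):
    H,S,V=hsv(im); m=(V>135)&(S<40)
    roi=np.zeros(m.shape,bool); p=proj('top',np.array([[x,y,.01] for x,y in TR])).astype(np.int32)
    r=np.zeros(m.shape,np.uint8); cv2.fillPoly(r,[p],1); return rect('top',m&(r>0),.018,60,600)
E
python3 - <<'E'
from h import *; import bench
print([d for d in dir(bench) if not d.startswith('_')], getattr(bench,'nose_length',None))
im=get_image('top'); H,S,V=hsv(im)
for p in [(224,197),(216,215),(212,215),(205,215),(100,218),(60,200),(405,260),(405,225),(388,240),(405,217),(180,223),(252,165),(220,247)]: print(p,H[p[1],p[0]],S[p[1],p[0]],V[p[1],p[0]])
red=((H<8)|(H>172))&(S>150); print('red30',rect('top',red,.03,1000)); 
print('stop',rect('top',red,.028,5,100))
roi=np.zeros(H.shape,bool);roi[175:300,370:440]=1
blue=(H>100)&(H<130)&(S>120)&roi; print('handle',rect('top',blue,.028,100))
wood=(H>5)&(H<25)&(S>70)&roi; wood|=blue; wood=cv2.morphologyEx(wood.astype(np.uint8),cv2.MORPH_CLOSE,np.ones((15,15)))
print('case',rect('top',wood,.014,1000))
roi[:]=0;roi[170:262,200:308]=1
g=(V<130)&(S<60)&roi; g=cv2.morphologyEx(g.astype(np.uint8),cv2.MORPH_CLOSE,np.ones((9,9)))
print('tray',rect('top',g,.012,1000))
c=cv2.resize(im[90:262,180:310],None,fx=4.5,fy=3.4*4.5/4.5*1.0) if 0 else cv2.resize(im[85:262,150:310],None,fx=3.3,fy=3.3,interpolation=cv2.INTER_CUBIC)
cv2.imwrite('pics/crop1.png',c[:,:,::-1])
E
```

```text
['MotionError', 'calibration', 'close_job', 'get_image', 'get_state', 'nose_length'] 0.017
(224, 197) 120 4 124
(216, 215) 90 3 79
(212, 215) 150 3 79
(205, 215) 30 6 123
(100, 218) 3 248 107
(60, 200) 0 117 107
(405, 260) 107 246 109
(405, 225) 5 15 102
(388, 240) 15 157 117
(405, 217) 179 123 104
(180, 223) 89 245 104
(252, 165) 8 15 70
(220, 247) 90 3 77
red30 [{'uv': (np.float64(99.3), np.float64(217.7)), 'C': array([492.7, 396.5]), 'mid': (497.1, 396.5), 'size': (238, 222), 'yaw': np.float64(-4.1), 'a': 7418}, {'uv': (np.float64(299.6), np.float64(5.2)), 'C': array([1137.1, -137.4]), 'mid': (1122.8, -18.9), 'size': (1516, 65), 'yaw': np.float64(-89.3), 'a': 5250}]
stop [{'uv': (np.float64(409.7), np.float64(217.4)), 'C': array([ 507.7, -424.9]), 'mid': (507.5, -425.6), 'size': (11, 8), 'yaw': np.float64(83.2), 'a': 15}, {'uv': (np.float64(401.4), np.float64(217.0)), 'C': array([ 508.4, -402.5]), 'mid': (508.1, -402.9), 'size': (13, 11), 'yaw': np.float64(-86.8), 'a': 20}, {'uv': (np.float64(97.0), np.float64(94.2)), 'C': array([841.2, 437.4]), 'mid': (840.2, 437.3), 'size': (9, 
[... 3623 characters left out ...]
 646.9), 'size': (31, 9), 'yaw': np.float64(10.8), 'a': 14}, {'uv': (np.float64(22.6), np.float64(9.5)), 'C': array([1107.4,  686.4]), 'mid': (1106.9, 685.9), 'size': (15, 9), 'yaw': np.float64(-42.4), 'a': 10}]
handle [{'uv': (np.float64(405.0), np.float64(264.9)), 'C': array([ 383.6, -405.1]), 'mid': (383.7, -405.0), 'size': (86, 26), 'yaw': np.float64(-3.1), 'a': 369}]
case [{'uv': (np.float64(403.0), np.float64(240.6)), 'C': array([ 448.2, -408.9]), 'mid': (451.8, -409.2), 'size': (269, 121), 'yaw': np.float64(-0.6), 'a': 4571}]
tray [{'uv': (np.float64(253.5), np.float64(215.5)), 'C': array([508.5,  -9.8]), 'mid': (510.2, -10.1), 'size': (294, 246), 'yaw': np.float64(-88.9), 'a': 9936}]
```

View pics/crop1.png

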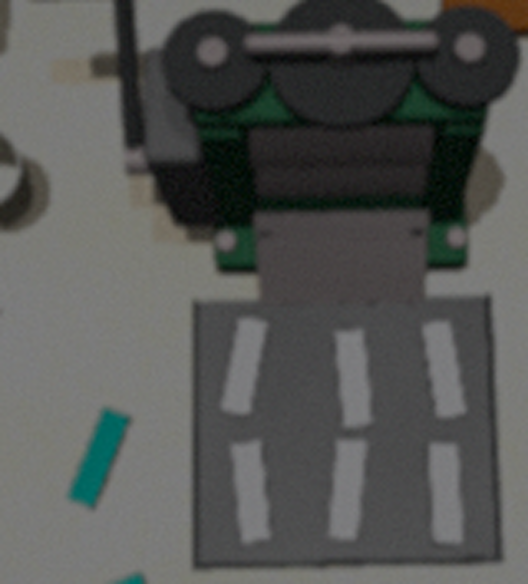

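The crop confirms six silver bars, pale and in the tray. Only the bars outside are turquoise. Now I'll fit the tray outline (which gives the mill pose) and the bars.

```bash
python3 - <<'E'
s=open('h.py').read()
i=s.index('def bars'); s=s[:i]+'''def bars(im,x0=390,x1=625,y0=-140,y1=125):
    H,S,V=hsv(im); m=(V>102)&(S<40)
    p=proj('top',np.array([[x,y,15] for x,y in[(x0,y0),(x0,y1),(x1,y1),(x1,y0)]])/1000).astype(np.int32)
    r=np.zeros(m.shape,np.uint8); cv2.fillPoly(r,[p],1)
    return [b for b in rect('top',m&(r>0),.018,60,600)]
def show(L):
    for b in L: print(*[f"{k}={np.round(np.array(v,float),1).tolist()}" for k,v in b.items()])
def tomove(x,y,z,yaw=None):
    """target TCP (mm, deg yaw of tool y from world Y) -> tool-frame shift and dr"""
    st=get_state(); M=R.from_rotvec(st['tool_rot']).as_matrix(); d=M.T@(np.array([x,y,z])-st['position']*1000)
    a=np.radians(yaw or 0); T=np.array([[-np.cos(a),-np.sin(a),0],[-np.sin(a),np.cos(a),0],[0,0,-1]]).T
    print('xyz',d.round(1),'dr',R.from_matrix(M.T@T).as_rotvec().round(4))
'''
open('h.py','w').write(s)
E
python3 - <<'E'
from h import *
ims=np.mean([get_image('top').astype(float) for _ in range(3)],0).astype(np.uint8)
H,S,V=hsv(ims)
d=(V<100); d[:177]=0;d[262:]=0;d[:,:200]=0;d[:,308:]=0
v,u=np.nonzero(d)
# edges of tray by rows/cols
L=[];Rr=[];B=[]
for r in range(184,250): c=np.nonzero(d[r])[0];L.append((c.min()-.5,r));Rr.append((c.max()+.5,r))
for c in range(216,294): B.append((c,np.nonzero(d[:,c])[0].max()+.5))
for n,e in(('L',L),('R',Rr),('B',B)):
    P=ray('top',e,.014)[:,:2]*1000
    k=0 if n!='B' else 1
    co=np.polyfit(P[:,k],P[:,1-k],1); print(n,'slope deg',np.degrees(np.arctan(co[0])),'at 510/0:',np.polyval(co,510 if k==0 else 0))
show(bars(ims))
# nip line: image of rolls
g=ims[120:172,215:300]
print(V[118:172,252].tolist())
print('predicted nip etc', proj('top',[[.712,-.008,.125],[.712,.057,.125],[.712,-.073,.125]]))
tomove(500,-8,200,0)
E
```

```text
L slope deg 2.3161789129456856 at 510/0: 113.63164438009018
R slope deg 2.0693890442141214 at 510/0: -136.06652251162237
B slope deg -2.0256816610398025 at 510/0: 397.94978843277414
uv=[284.5, 233.9] C=[459.4, -92.7] mid=[459.3, -92.7] size=[80.0, 23.0] yaw=4.1 a=255.0
uv=[225.5, 233.5] C=[457.6, 63.6] mid=[456.9, 63.4] size=[79.0, 23.0] yaw=7.3 a=253.0
uv=[254.8, 232.7] C=[461.2, -13.9] mid=[461.1, -13.8] size=[80.0, 23.0] yaw=-4.9 a=254.0
uv=[256.6, 199.2] C=[551.2, -17.4] mid=[551.5, -17.5] size=[77.0, 23.0] yaw=5.8 a=237.0
uv=[283.9, 196.4] C=[560.2, -91.0] mid=[561.1, -90.9] size=[78.0, 23.0] yaw=10.1 a=238.0
uv=[223.4, 195.6] C=[559.5, 72.2] mid=[559.9, 72.0] size=[77.0, 22.0] yaw=-9.1 a=235.0
uv=[297.9, 196.0] C=[562.5, -128.6] mid=[535.2, -135.7] size=[206.0, 58.0] yaw=8.9 a=153.0
[40, 41, 40, 37, 32, 24, 30, 38, 41, 41, 42, 37, 38, 37, 36, 32, 34, 32, 39, 40, 38, 39, 37, 34, 36, 28, 27, 22, 23, 21, 38, 56, 72, 73, 72, 71, 70, 69, 72, 72, 73, 72, 73, 72, 72, 71, 71, 72, 71, 71, 71, 72, 72, 71]
predicted nip etc [[254.44944692 128.52514389]
 [228.45594295 128.0392078 ]
 [280.42693996 129.01997626]]
xyz [-458.  -449.2   39.5] dr [-6.000e-04 -1.000e-04 -4.288e-01]
```

```bash
cat >> h.py <<'E'
def T(x,y,z,yaw):
    a=np.radians(yaw); return np.array([x,y,z],float),np.array([[-np.cos(a),-np.sin(a),0],[-np.sin(a),np.cos(a),0],[0,0,-1]]).T
def plan(start,*tg):
    """legs between commanded poses (x,y,z mm,yaw deg): tool-frame shift mm and turn"""
    cur=T(*start) if len(start)==4 else (np.array(start[:3],float),R.from_rotvec(start[3:]).as_matrix())
    for t in tg:
        n=T(*t); print(t,'xyz',(cur[1].T@(n[0]-cur[0])).round(1).tolist(),'dr',R.from_matrix(cur[1].T@n[1]).as_rotvec().round(3).tolist()); cur=n
def slot(i,yaw=-4.1,c=(497,396.5)):
    a=np.radians(yaw); ox,oy=[(52,55),(52,0),(52,-55),(-52,55),(-52,0),(-52,-55)][i]
    return (round(c[0]+ox*np.cos(a)-oy*np.sin(a),1),round(c[1]+ox*np.sin(a)+oy*np.cos(a),1))
def cyc(start,b,i):
    (x,y),(u,v)=b['C'],slot(i); w=b['yaw']
    plan(start,(x,y,100,w),(x,y,28.5,w),(x,y,110,w),(u,v,110,-4),(u,v,28.5,-4),(u,v,110,-4))
E
python3 - <<'E'
from h import *
s=get_state(); print(s['time'],s['position'])
L=[b for b in bars(get_image('top'),y0=-120) if b['size'][0]<90]
b=min(L,key=lambda b:np.hypot(b['C'][0]-560,b['C'][1]-72)); show([b])
cyc((270,591,240,*s['tool_rot']),b,2)
E
```

```text
0.3 [0.27021743 0.59101217 0.23919403]
uv=[223.4, 195.4] C=[559.9, 72.2] mid=[560.5, 72.1] size=[78.0, 23.0] yaw=-9.2 a=239.0
(np.float64(559.9), np.float64(72.2), 100, np.float64(-9.2)) xyz [-479.3, -351.2, 140.2] dr [-0.001, -0.0, -0.268]
(np.float64(559.9), np.float64(72.2), 28.5, np.float64(-9.2)) xyz [0.0, 0.0, 71.5] dr [0.0, 0.0, 0.0]
(np.float64(559.9), np.float64(72.2), 110, np.float64(-9.2)) xyz [0.0, 0.0, -81.5] dr [0.0, 0.0, 0.0]
(np.float64(544.9), np.float64(337.9), 110, -4) xyz [57.3, 259.9, 0.0] dr [0.0, 0.0, -0.091]
(np.float64(544.9), np.float64(337.9), 28.5, -4) xyz [0.0, 0.0, 81.5] dr [0.0, 0.0, 0.0]
(np.float64(544.9), np.float64(337.9), 110, -4) xyz [0.0, 0.0, -81.5] dr [0.0, 0.0, 0.0]
```

Emit:
send_rows(
  xyz=[
    [-10,-7,2],
    [-30,-22,6],
    [-55,-40,10],
    [-82,-60,15],
    [-109,-80,20],
    [-136,-100,25],
    [-163,-120,30],
    [-190,-140,34],
    [-215,-158,37],
    [-240,-176,40],
  ],
  dr=[
    [0,0,-0.01],
    [0,0,-0.02],
    [0,0,-0.03],
    [0,0,-0.045],
    [0,0,-0.06],
    [0,0,-0.075],
    [0,0,-0.09],
    [0,0,-0.105],
    [0,0,-0.12],
    [0,0,-0.134],
  ],
  jaw=45,
  grip_force=35,
)

```text
time: 1.18
position: [0.416, 0.3297, 0.1996]
tool_rot: [0.461, 3.107, 0.001]
ft_force: [0.3, -0.2, 0.4]
grip_width: 0.52
grip_force: 0.0
```

```bash
python3 - <<'E'
from h import *
s=get_state(); print(s['time'],s['position'],s['tool_rot'],s['grip_width'],s['qd'].round(2))
plan((*(s['position']*1000),*s['tool_rot']),(559.9,72.2,100,-9.2))
E
```

```text
1.1833 [0.41598038 0.32968392 0.19957153] [4.60703087e-01 3.10739333e+00 5.98516876e-04] 0.5200138296549139 [ 0.4  -0.12  0.28  0.2  -0.02 -0.09  0.85]
(559.9, 72.2, 100, -9.2) xyz [-212.4, -204.7, 99.5] dr [0.0, 0.0, -0.134]
```

Emit:
send_rows(
  xyz=[
    [-15,-14,7],
    [-40,-38,18],
    [-66,-64,31],
    [-92,-89,43],
    [-118,-114,55],
    [-144,-139,68],
    [-170,-164,80],
    [-192,-185,90],
    [-206,-199,97],
    [-212.4,-204.7,99.5],
  ],
  dr=[
    [0,0,-0.01],
    [0,0,-0.02],
    [0,0,-0.03],
    [0,0,-0.045],
    [0,0,-0.06],
    [0,0,-0.075],
    [0,0,-0.09],
    [0,0,-0.105],
    [0,0,-0.12],
    [0,0,-0.134],
  ],
)

```text
time: 2.02
position: [0.5598, 0.0691, 0.0989]
tool_rot: [-0.259, -3.13, 0.004]
ft_force: [0.1, 0.4, -0.3]
grip_width: 0.515
grip_force: 0.0
```

Emit:
send_rows(
  xyz=[
    [0,0,8],
    [0,0,20],
    [0,0,34],
    [0,0,48],
    [0,0,60],
    [0,0,67],
    [0,0,71.5],
    [0,0,71.5],
    [0,0,71.5],
    [0,0,71.5],
  ],
  dr=[
    [0,0,0],
    [0,0,0],
    [0,0,0],
    [0,0,0],
    [0,0,0],
    [0,0,0],
    [0,0,0],
    [0,0,0],
    [0,0,0],
    [0,0,0],
  ],
)

```text
time: 2.85
position: [0.5596, 0.074, 0.0289]
tool_rot: [0.252, 3.13, 0.001]
ft_force: [0.5, -0.3, 0.7]
grip_width: 0.516
grip_force: 0.0
```

Emit:
send_rows(
  xyz=[
    [0,0,0],
    [0,0,0],
    [0,0,0],
    [0,0,0],
    [0,0,0],
    [0,0,0],
    [0,0,0],
    [0,0,0],
    [0,0,0],
    [0,0,0],
  ],
  dr=[
    [0,0,0],
    [0,0,0],
    [0,0,0],
    [0,0,0],
    [0,0,0],
    [0,0,0],
    [0,0,0],
    [0,0,0],
    [0,0,0],
    [0,0,0],
  ],
  jaw=10,
)

```text
time: 3.68
position: [0.5592, 0.0735, 0.0287]
tool_rot: [0.253, 3.131, -0.0]
ft_force: [-0.1, -0.7, 2.4]
grip_width: 0.267
grip_force: 35.0
```

```bash
python3 - <<'E'
from h import *
s=get_state(); print(s['time'],s['position'],s['tool_rot'],s['grip_width'],s['ft_force'],s['grip_force'])
E
```

```text
3.6833 [0.55921324 0.07348102 0.02866719] [ 2.52519264e-01  3.13130208e+00 -2.94708089e-04] 0.26723792500670135 [-0.1233979  -0.72565595  2.36384871] 35.000460147857666
```

Emit:
send_rows(
  xyz=[
    [0,0,-6],
    [0,0,-18],
    [0,0,-34],
    [0,0,-52],
    [0,0,-68],
    [0,0,-78],
    [0,0,-81.5],
    [0,0,-81.5],
    [0,0,-81.5],
    [0,0,-81.5],
  ],
  dr=[
    [0,0,0],
    [0,0,0],
    [0,0,0],
    [0,0,0],
    [0,0,0],
    [0,0,0],
    [0,0,0],
    [0,0,0],
    [0,0,0],
    [0,0,0],
  ],
)

```text
time: 4.52
position: [0.5583, 0.0737, 0.109]
tool_rot: [-0.252, -3.13, 0.001]
ft_force: [-0.0, -0.4, -1.6]
grip_width: 0.266
grip_force: 35.0
```

Emit:
send_rows(
  xyz=[
    [2,11,0],
    [8,36,0],
    [15,68,0],
    [22,102,0],
    [30,136,0],
    [37,170,0],
    [45,204,0],
    [51,234,0],
    [56,253,0],
    [57.3,260,0],
  ],
  dr=[
    [0,0,-0.01],
    [0,0,-0.02],
    [0,0,-0.03],
    [0,0,-0.04],
    [0,0,-0.05],
    [0,0,-0.06],
    [0,0,-0.07],
    [0,0,-0.08],
    [0,0,-0.09],
    [0,0,-0.091],
  ],
)

```text
time: 5.35
position: [0.5417, 0.3448, 0.1091]
tool_rot: [-0.099, -3.138, -0.002]
ft_force: [0.2, 1.0, -1.0]
grip_width: 0.273
grip_force: 35.0
```

Emit:
send_rows(
  xyz=[
    [0,0,6],
    [0,0,18],
    [0,0,32],
    [0,0,46],
    [0,0,60],
    [0,0,72],
    [0,0,79],
    [0,0,81],
    [0,0,81],
    [0,0,81],
  ],
  dr=[
    [0,0,0],
    [0,0,0],
    [0,0,0],
    [0,0,0],
    [0,0,0],
    [0,0,0],
    [0,0,0],
    [0,0,0],
    [0,0,0],
    [0,0,0],
  ],
)

```text
time: 6.18
position: [0.5447, 0.3397, 0.0296]
tool_rot: [0.11, 3.139, 0.001]
ft_force: [1.3, 0.9, -1.0]
grip_width: 0.265
grip_force: 35.0
```

Emit:
send_rows(
  xyz=[
    [0,0,0],
    [0,0,0],
    [0,0,0],
    [0,0,0],
    [0,0,0],
    [0,0,-10],
    [0,0,-28],
    [0,0,-50],
    [0,0,-70],
    [0,0,-81],
  ],
  dr=[
    [0,0,0],
    [0,0,0],
    [0,0,0],
    [0,0,0],
    [0,0,0],
    [0,0,0],
    [0,0,0],
    [0,0,0],
    [0,0,0],
    [0,0,0],
  ],
  jaw=40,
)

```text
time: 7.02
position: [0.5455, 0.3403, 0.1137]
tool_rot: [0.11, 3.136, 0.004]
ft_force: [-0.2, 1.1, -0.1]
grip_width: 0.461
grip_force: 0.0
```

```bash
cat > nx.py <<'E'
from h import *; import sys
i=int(sys.argv[1]); tx,ty=map(float,sys.argv[2:4])
s=get_state(); im=get_image('top'); print(s['time'],s['position'].round(4),s['grip_width'].__round__(3))
L=[b for b in bars(im,y0=-125,y1=110) if b['size'][0]<95]; show(L)
H,S,V=hsv(im); m=(V>95)&(S<60); m[:, 150:]=0; m[:175]=0;m[262:]=0; m[:,:62]=0
print('in tray:');show(rect('top',m,.016,60,600))
b=min(L,key=lambda b:np.hypot(b['C'][0]-tx,b['C'][1]-ty))
cyc((*(s['position']*1000),*s['tool_rot']),b,i)
E
python3 nx.py 1 551 -17
```

```text
7.0167 [0.5455 0.3403 0.1137] 0.461
uv=[284.6, 233.9] C=[459.5, -92.9] mid=[459.3, -93.6] size=[80.0, 25.0] yaw=3.8 a=269.0
uv=[254.8, 232.7] C=[461.1, -14.0] mid=[460.7, -14.1] size=[80.0, 25.0] yaw=-4.3 a=272.0
uv=[225.4, 233.6] C=[457.6, 63.6] mid=[457.7, 62.9] size=[81.0, 25.0] yaw=7.6 a=272.0
uv=[256.7, 199.2] C=[551.3, -17.5] mid=[551.2, -18.1] size=[80.0, 25.0] yaw=6.3 a=253.0
uv=[284.0, 196.6] C=[559.8, -91.1] mid=[560.3, -90.9] size=[80.0, 23.0] yaw=9.2 a=252.0
uv=[218.6, 173.1] C=[621.5, 87.6] mid=[620.3, 86.4] size=[49.0, 14.0] yaw=-87.8 a=94.0
in tray:
uv=[144.1, 246.8] C=[419.1, 276.5] mid=[425.0, 278.6] size=[87.0, 29.0] yaw=2.0 a=322.0
(np.float64(551.3), np.float64(-17.5), 100, np.float64(6.3)) xyz [-30.7, -356.6, 12.8] dr [0.002, 0.004, -0.18]
(np.float64(551.3), np.float64(-17.5), 28.5, np.float64(6.3)) xyz [0.0, 0.0, 71.5] dr [0.0, 0.0, 0.0]
(np.float64(551.3), np.float64(-17.5), 110, np.float64(6.3)) xyz [0.0, 0.0, -81.5] dr [0.0, 0.0, 0.0]
(np.float64(548.9), np.float64(392.8), 110, -4) xyz [-42.6, 408.1, 0.0] dr [0.0, 0.0, 0.18]
(np.float64(548.9), np.float64(392.8), 28.5, -4) xyz [0.0, 0.0, 81.5] dr [0.0, 0.0, 0.0]
(np.float64(548.9), np.float64(392.8), 110, -4) xyz [0.0, 0.0, -81.5] dr [0.0, 0.0, 0.0]
```

Emit:
send_rows(
  xyz=[
    [-1,-15,0],
    [-4,-50,1],
    [-8,-90,2],
    [-12,-130,4],
    [-16,-170,6],
    [-20,-210,8],
    [-24,-250,10],
    [-27,-290,10],
    [-30,-330,10],
    [-30.5,-357,10],
  ],
  dr=[
    [0,0,-0.01],
    [0,0,-0.03],
    [0,0,-0.05],
    [0,0,-0.07],
    [0,0,-0.09],
    [0,0,-0.11],
    [0,0,-0.13],
    [0,0,-0.15],
    [0,0,-0.17],
    [0,0,-0.18],
  ],
  jaw=45,
)

```text
time: 7.9
position: [0.5491, -0.0236, 0.0997]
tool_rot: [0.168, -3.137, 0.003]
ft_force: [-0.8, -0.2, 0.4]
grip_width: 0.518
grip_force: 0.0
```

Emit:
send_rows(
  xyz=[
    [0,0,0],
    [0,0,10],
    [0,0,24],
    [0,0,40],
    [0,0,55],
    [0,0,66],
    [0,0,71.5],
    [0,0,71.5],
    [0,0,71.5],
    [0,0,71.5],
  ],
  dr=[
    [0,0,0],
    [0,0,0],
    [0,0,0],
    [0,0,0],
    [0,0,0],
    [0,0,0],
    [0,0,0],
    [0,0,0],
    [0,0,0],
    [0,0,0],
  ],
)

```text
time: 8.73
position: [0.5499, -0.0178, 0.0284]
tool_rot: [-0.175, 3.136, 0.0]
ft_force: [0.1, 0.3, 0.5]
grip_width: 0.519
grip_force: 0.0
```

Emit:
send_rows(
  xyz=[
    [0,0,0],
    [0,0,0],
    [0,0,0],
    [0,0,0],
    [0,0,0],
    [0,0,0],
    [0,0,-4],
    [0,0,-12],
    [0,0,-24],
    [0,0,-40],
  ],
  dr=[
    [0,0,0],
    [0,0,0],
    [0,0,0],
    [0,0,0],
    [0,0,0],
    [0,0,0],
    [0,0,0],
    [0,0,0],
    [0,0,0],
    [0,0,0],
  ],
  jaw=10,
)

```text
time: 9.57
position: [0.549, -0.0188, 0.0689]
tool_rot: [0.173, -3.135, 0.0]
ft_force: [0.7, 0.1, -1.5]
grip_width: 0.269
grip_force: 35.0
```

Emit:
send_rows(
  xyz=[
    [0,0,-18],
    [0,8,-32],
    [-2,28,-40],
    [-5,58,-41.5],
    [-9,90,-41.5],
    [-13,124,-41.5],
    [-17,158,-41.5],
    [-20,192,-41.5],
    [-24,226,-41.5],
    [-27,260,-41.5],
  ],
  dr=[
    [0,0,0],
    [0,0,0],
    [0,0,0.02],
    [0,0,0.04],
    [0,0,0.06],
    [0,0,0.08],
    [0,0,0.1],
    [0,0,0.12],
    [0,0,0.14],
    [0,0,0.16],
  ],
)

```text
time: 10.4
position: [0.5482, 0.2443, 0.1115]
tool_rot: [0.08, 3.139, 0.001]
ft_force: [0.8, -0.5, -2.0]
grip_width: 0.269
grip_force: 35.0
```

```bash
python3 - <<'E'
from h import *
s=get_state(); print(s['time'],s['position'],s['tool_rot'],s['grip_width'],s['ft_force'],s['grip_force'])
# commanded: (551.3,-17.5,110,6.3) + (-27,260,0) tool
M=T(0,0,0,6.3)[1]; c=np.array([551.3,-17.5,110])+M@[-27,260,0]; print(c)
import math
plan((*c,6.3-math.degrees(.16)),(548.9,392.8,110,-4))
E
```

```text
10.4 [0.54819019 0.24433235 0.11152517] [8.00998626e-02 3.13908813e+00 9.88184201e-04] 0.2689296337797628 [ 0.78417488 -0.50457199 -1.95395919] 34.997504353523254
[549.60602491 243.89267482 110.        ]
(548.9, 392.8, 110, -4) xyz [8.2, 148.7, 0.0] dr [0.0, 0.0, 0.02]
```

Emit:
send_rows(
  xyz=[
    [2,34,0],
    [4,68,0],
    [6,98,0],
    [7,124,0],
    [8,141,0],
    [8.2,148.7,3],
    [8.2,148.7,12],
    [8.2,148.7,26],
    [8.2,148.7,42],
    [8.2,148.7,56],
  ],
  dr=[
    [0,0,0.01],
    [0,0,0.02],
    [0,0,0.02],
    [0,0,0.02],
    [0,0,0.02],
    [0,0,0.02],
    [0,0,0.02],
    [0,0,0.02],
    [0,0,0.02],
    [0,0,0.02],
  ],
)

```text
time: 11.23
position: [0.5475, 0.3883, 0.052]
tool_rot: [-0.114, -3.139, 0.004]
ft_force: [-0.4, -1.1, -2.1]
grip_width: 0.268
grip_force: 35.0
```

Emit:
send_rows(
  xyz=[
    [0,0,12],
    [0,0,20],
    [0,0,25],
    [0,0,25.5],
    [0,0,25.5],
    [0,0,25.5],
    [0,0,25.5],
    [0,0,25.5],
    [0,0,25.5],
    [0,0,25.5],
  ],
  dr=[
    [0,0,0],
    [0,0,0],
    [0,0,0],
    [0,0,0],
    [0,0,0],
    [0,0,0],
    [0,0,0],
    [0,0,0],
    [0,0,0],
    [0,0,0],
  ],
)

```text
time: 12.07
position: [0.5473, 0.3918, 0.0289]
tool_rot: [0.109, 3.139, 0.001]
ft_force: [0.6, 0.8, -2.5]
grip_width: 0.269
grip_force: 35.0
```

Emit:
send_rows(
  xyz=[
    [0,0,0],
    [0,0,0],
    [0,0,0],
    [0,0,0],
    [0,0,-10],
    [0,0,-28],
    [0,0,-50],
    [0,0,-70],
    [0,0,-81.5],
    [0,0,-81.5],
  ],
  dr=[
    [0,0,0],
    [0,0,0],
    [0,0,0],
    [0,0,0],
    [0,0,0],
    [0,0,0],
    [0,0,0],
    [0,0,0],
    [0,0,0],
    [0,0,0],
  ],
  jaw=40,
)

```text
time: 12.9
position: [0.5491, 0.3929, 0.1143]
tool_rot: [0.11, 3.135, 0.007]
ft_force: [0.5, 0.5, 1.2]
grip_width: 0.46
grip_force: 0.0
```

```bash
cat > nx.py <<'E'
from h import *; import sys
# args: slot, target bar xy, commanded pose (4)
i=int(sys.argv[1]); tx,ty=map(float,sys.argv[2:4]); cmd=tuple(map(float,sys.argv[4:8]))
s=get_state(); im=get_image('top'); print(s['time'],s['position'].round(4),round(s['grip_width'],3))
cv2.imwrite(f'pics/n{i}.png',im[:,:,::-1])
L=[b for b in bars(im,y0=-130,y1=115) if b['size'][0]<95]; show(L)
b=min(L,key=lambda b:np.hypot(b['C'][0]-tx,b['C'][1]-ty))
cyc(cmd,b,i)
E
python3 nx.py 0 560 -91 548.9 392.8 110 -4
```

```text
12.9 [0.5491 0.3929 0.1143] 0.46
uv=[284.6, 233.8] C=[459.6, -92.8] mid=[459.4, -93.6] size=[80.0, 25.0] yaw=3.8 a=266.0
uv=[254.8, 232.7] C=[461.2, -13.9] mid=[460.9, -13.8] size=[80.0, 23.0] yaw=-4.8 a=265.0
uv=[225.4, 233.3] C=[458.1, 63.8] mid=[457.8, 63.6] size=[81.0, 23.0] yaw=7.1 a=265.0
uv=[284.0, 196.4] C=[560.3, -91.1] mid=[560.8, -91.2] size=[80.0, 23.0] yaw=9.6 a=248.0
uv=[217.8, 173.0] C=[621.6, 89.6] mid=[621.6, 89.1] size=[55.0, 11.0] yaw=-89.0 a=103.0
(np.float64(560.3), np.float64(-91.1), 100, np.float64(9.6)) xyz [-45.1, -481.9, 10.0] dr [0.0, 0.0, -0.237]
(np.float64(560.3), np.float64(-91.1), 28.5, np.float64(9.6)) xyz [0.0, 0.0, 71.5] dr [0.0, 0.0, 0.0]
(np.float64(560.3), np.float64(-91.1), 110, np.float64(9.6)) xyz [0.0, 0.0, -81.5] dr [0.0, 0.0, 0.0]
(np.float64(552.8), np.float64(447.6), 110, -4) xyz [-82.4, 532.4, 0.0] dr [0.0, 0.0, 0.237]
(np.float64(552.8), np.float64(447.6), 28.5, -4) xyz [0.0, 0.0, 81.5] dr [0.0, 0.0, 0.0]
(np.float64(552.8), np.float64(447.6), 110, -4) xyz [0.0, 0.0, -81.5] dr [0.0, 0.0, 0.0]
```

Emit:
send_rows(
  xyz=[
    [-1,-12,0],
    [-4,-42,1],
    [-8,-82,2],
    [-12,-122,3],
    [-16,-162,4],
    [-20,-202,5],
    [-24,-242,6],
    [-27,-282,7],
    [-30,-322,8],
    [-34,-361,8],
  ],
  dr=[
    [0,0,0],
    [0,0,0],
    [0,0,0],
    [0,0,0],
    [0,0,0],
    [0,0,0],
    [0,0,0],
    [0,0,0],
    [0,0,0],
    [0,0,0],
  ],
  jaw=45,
)

```text
time: 13.78
position: [0.5536, 0.0259, 0.1002]
tool_rot: [-0.111, -3.136, 0.001]
ft_force: [-0.0, -0.6, -0.5]
grip_width: 0.519
grip_force: 0.0
```

Emit:
send_rows(
  xyz=[
    [-3,-36,0],
    [-6,-70,1],
    [-9,-98,2],
    [-11,-115,2],
    [-11,-121,2],
    [-11,-121,4],
    [-11,-121,12],
    [-11,-121,24],
    [-11,-121,36],
    [-11,-121,47],
  ],
  dr=[
    [0,0,-0.05],
    [0,0,-0.1],
    [0,0,-0.15],
    [0,0,-0.2],
    [0,0,-0.237],
    [0,0,-0.237],
    [0,0,-0.237],
    [0,0,-0.237],
    [0,0,-0.237],
    [0,0,-0.237],
  ],
)

```text
time: 14.62
position: [0.5576, -0.091, 0.0528]
tool_rot: [0.265, -3.128, -0.001]
ft_force: [-0.4, -0.3, -0.7]
grip_width: 0.516
grip_force: 0.0
```

Emit:
send_rows(
  xyz=[
    [0,0,10],
    [0,0,19],
    [0,0,25],
    [0,0,26.5],
    [0,0,26.5],
    [0,0,26.5],
    [0,0,26.5],
    [0,0,26.5],
    [0,0,26.5],
    [0,0,26.5],
  ],
  dr=[
    [0,0,0],
    [0,0,0],
    [0,0,0],
    [0,0,0],
    [0,0,0],
    [0,0,0],
    [0,0,0],
    [0,0,0],
    [0,0,0],
    [0,0,0],
  ],
)

```text
time: 15.45
position: [0.5587, -0.0924, 0.0288]
tool_rot: [-0.262, 3.13, 0.0]
ft_force: [0.4, -0.3, -0.2]
grip_width: 0.517
grip_force: 0.0
```

Emit:
send_rows(
  xyz=[
    [0,0,0],
    [0,0,0],
    [0,0,0],
    [0,0,0],
    [0,0,0],
    [0,0,0],
    [0,0,-4],
    [0,0,-12],
    [0,0,-24],
    [0,0,-40],
  ],
  dr=[
    [0,0,0],
    [0,0,0],
    [0,0,0],
    [0,0,0],
    [0,0,0],
    [0,0,0],
    [0,0,0],
    [0,0,0],
    [0,0,0],
    [0,0,0],
  ],
  jaw=10,
)

```text
time: 16.28
position: [0.5577, -0.0923, 0.0689]
tool_rot: [0.262, -3.129, -0.0]
ft_force: [0.6, -0.1, -0.8]
grip_width: 0.271
grip_force: 35.0
```

Emit:
send_rows(
  xyz=[
    [0,2,-18],
    [-1,10,-32],
    [-5,30,-40],
    [-9,60,-41.5],
    [-14,93,-41.5],
    [-20,127,-41.5],
    [-25,161,-41.5],
    [-30,196,-41.5],
    [-36,231,-41.5],
    [-41,266,-41.5],
  ],
  dr=[
    [0,0,0],
    [0,0,0],
    [0,0,0],
    [0,0,0],
    [0,0,0],
    [0,0,0],
    [0,0,0],
    [0,0,0],
    [0,0,0],
    [0,0,0],
  ],
)

```text
time: 17.12
position: [0.5548, 0.1784, 0.1115]
tool_rot: [-0.262, 3.129, 0.001]
ft_force: [1.2, 0.5, -2.0]
grip_width: 0.267
grip_force: 35.0
```

Emit:
send_rows(
  xyz=[
    [-5,35,0],
    [-11,70,0],
    [-16,105,0],
    [-22,140,0],
    [-27,174,0],
    [-32,206,0],
    [-36,234,0],
    [-39,254,0],
    [-41,264,2],
    [-41.4,266.4,8],
  ],
  dr=[
    [0,0,0.02],
    [0,0,0.05],
    [0,0,0.08],
    [0,0,0.11],
    [0,0,0.14],
    [0,0,0.17],
    [0,0,0.2],
    [0,0,0.22],
    [0,0,0.237],
    [0,0,0.237],
  ],
)

```text
time: 17.95
position: [0.5504, 0.4505, 0.1038]
tool_rot: [0.104, 3.138, 0.005]
ft_force: [0.3, -0.6, -3.1]
grip_width: 0.271
grip_force: 35.0
```

Emit:
send_rows(
  xyz=[
    [0,0,10],
    [0,0,24],
    [0,0,38],
    [0,0,52],
    [0,0,64],
    [0,0,71],
    [0,0,73.5],
    [0,0,73.5],
    [0,0,73.5],
    [0,0,73.5],
  ],
  dr=[
    [0,0,0],
    [0,0,0],
    [0,0,0],
    [0,0,0],
    [0,0,0],
    [0,0,0],
    [0,0,0],
    [0,0,0],
    [0,0,0],
    [0,0,0],
  ],
)

```text
time: 18.78
position: [0.5516, 0.4469, 0.0294]
tool_rot: [0.109, 3.138, 0.002]
ft_force: [0.1, 0.2, -2.0]
grip_width: 0.269
grip_force: 35.0
```

Emit:
send_rows(
  xyz=[
    [0,0,0],
    [0,0,0],
    [0,0,0],
    [0,0,0],
    [0,0,-10],
    [0,0,-28],
    [0,0,-50],
    [0,0,-70],
    [0,0,-81.5],
    [0,0,-81.5],
  ],
  dr=[
    [0,0,0],
    [0,0,0],
    [0,0,0],
    [0,0,0],
    [0,0,0],
    [0,0,0],
    [0,0,0],
    [0,0,0],
    [0,0,0],
    [0,0,0],
  ],
  jaw=40,
)

```text
time: 19.62
position: [0.553, 0.4478, 0.1146]
tool_rot: [0.11, 3.135, 0.007]
ft_force: [0.3, -0.0, 0.7]
grip_width: 0.459
grip_force: 0.0
```

```bash
python3 nx.py 5 459.6 -92.8 552.8 447.6 110 -4
```

```text
19.6167 [0.553  0.4478 0.1146] 0.459
uv=[284.6, 233.9] C=[459.5, -92.8] mid=[459.3, -92.9] size=[80.0, 23.0] yaw=3.9 a=264.0
uv=[254.8, 232.7] C=[461.2, -13.9] mid=[460.9, -13.8] size=[80.0, 23.0] yaw=-4.8 a=265.0
uv=[225.4, 233.5] C=[457.8, 63.8] mid=[457.7, 63.7] size=[81.0, 23.0] yaw=7.2 a=262.0
uv=[217.8, 173.0] C=[621.6, 89.6] mid=[621.6, 89.1] size=[55.0, 11.0] yaw=-89.0 a=103.0
(np.float64(459.5), np.float64(-92.8), 100, np.float64(3.9)) xyz [55.4, -545.6, 10.0] dr [0.0, 0.0, -0.138]
(np.float64(459.5), np.float64(-92.8), 28.5, np.float64(3.9)) xyz [0.0, 0.0, 71.5] dr [0.0, 0.0, 0.0]
(np.float64(459.5), np.float64(-92.8), 110, np.float64(3.9)) xyz [0.0, 0.0, -81.5] dr [0.0, 0.0, 0.0]
(np.float64(441.2), np.float64(345.4), 110, -4) xyz [-11.5, 438.4, 0.0] dr [0.0, 0.0, 0.138]
(np.float64(441.2), np.float64(345.4), 28.5, -4) xyz [0.0, 0.0, 81.5] dr [0.0, 0.0, 0.0]
(np.float64(441.2), np.float64(345.4), 110, -4) xyz [0.0, 0.0, -81.5] dr [0.0, 0.0, 0.0]
```

Emit:
send_rows(
  xyz=[
    [1,-13,0],
    [4,-45,1],
    [8,-85,2],
    [12,-125,3],
    [16,-165,4],
    [20,-205,5],
    [25,-245,6],
    [29,-285,7],
    [33,-325,8],
    [37,-365,8],
  ],
  dr=[
    [0,0,0],
    [0,0,0],
    [0,0,0],
    [0,0,0],
    [0,0,0],
    [0,0,0],
    [0,0,0],
    [0,0,0],
    [0,0,0],
    [0,0,0],
  ],
  jaw=45,
)

```text
time: 20.5
position: [0.4868, 0.0827, 0.1005]
tool_rot: [-0.109, -3.137, 0.001]
ft_force: [0.8, -1.6, 0.1]
grip_width: 0.515
grip_force: 0.0
```

Emit:
send_rows(
  xyz=[
    [4,-40,0],
    [8,-80,1],
    [12,-115,2],
    [15,-145,2],
    [17,-167,2],
    [18,-178,2],
    [18.4,-180.6,4],
    [18.4,-180.6,8],
    [18.4,-180.6,14],
    [18.4,-180.6,22],
  ],
  dr=[
    [0,0,-0.03],
    [0,0,-0.06],
    [0,0,-0.09],
    [0,0,-0.11],
    [0,0,-0.138],
    [0,0,-0.138],
    [0,0,-0.138],
    [0,0,-0.138],
    [0,0,-0.138],
    [0,0,-0.138],
  ],
)

```text
time: 21.33
position: [0.4583, -0.0922, 0.0794]
tool_rot: [-0.111, 3.139, 0.001]
ft_force: [-0.6, -0.5, 0.2]
grip_width: 0.52
grip_force: 0.0
```

Emit:
send_rows(
  xyz=[
    [0,0,10],
    [0,0,21],
    [0,0,32],
    [0,0,42],
    [0,0,49],
    [0,0,51.5],
    [0,0,51.5],
    [0,0,51.5],
    [0,0,51.5],
    [0,0,51.5],
  ],
  dr=[
    [0,0,0],
    [0,0,0],
    [0,0,0],
    [0,0,0],
    [0,0,0],
    [0,0,0],
    [0,0,0],
    [0,0,0],
    [0,0,0],
    [0,0,0],
  ],
)

```text
time: 22.17
position: [0.4581, -0.0941, 0.0287]
tool_rot: [-0.107, 3.139, 0.0]
ft_force: [-0.4, -1.4, -0.4]
grip_width: 0.516
grip_force: 0.0
```

Emit:
send_rows(
  xyz=[
    [0,0,0],
    [0,0,0],
    [0,0,0],
    [0,0,0],
    [0,0,0],
    [0,0,0],
    [0,0,-4],
    [0,0,-12],
    [0,0,-24],
    [0,0,-40],
  ],
  dr=[
    [0,0,0],
    [0,0,0],
    [0,0,0],
    [0,0,0],
    [0,0,0],
    [0,0,0],
    [0,0,0],
    [0,0,0],
    [0,0,0],
    [0,0,0],
  ],
  jaw=10,
)

```text
time: 23.0
position: [0.4569, -0.0941, 0.0687]
tool_rot: [0.107, -3.138, 0.0]
ft_force: [0.0, 0.5, -1.7]
grip_width: 0.265
grip_force: 35.0
```

Emit:
send_rows(
  xyz=[
    [0,2,-18],
    [0,10,-32],
    [-1,30,-40],
    [-1,60,-41.5],
    [-2,93,-41.5],
    [-3,127,-41.5],
    [-4,161,-41.5],
    [-5,195,-41.5],
    [-6,227,-41.5],
    [-6,258,-41.5],
  ],
  dr=[
    [0,0,0],
    [0,0,0],
    [0,0,0],
    [0,0,0],
    [0,0,0],
    [0,0,0],
    [0,0,0],
    [0,0,0],
    [0,0,0],
    [0,0,0],
  ],
)

```text
time: 23.83
position: [0.4461, 0.1656, 0.1109]
tool_rot: [-0.108, 3.139, 0.001]
ft_force: [0.7, -0.9, -1.0]
grip_width: 0.267
grip_force: 35.0
```

Emit:
send_rows(
  xyz=[
    [-1,31,0],
    [-2,62,0],
    [-3,93,0],
    [-4,122,0],
    [-5,148,0],
    [-5,167,0],
    [-5.5,177,0],
    [-5.5,180.4,3],
    [-5.5,180.4,10],
    [-5.5,180.4,20],
  ],
  dr=[
    [0,0,0.02],
    [0,0,0.04],
    [0,0,0.06],
    [0,0,0.08],
    [0,0,0.1],
    [0,0,0.12],
    [0,0,0.138],
    [0,0,0.138],
    [0,0,0.138],
    [0,0,0.138],
  ],
)

```text
time: 24.67
position: [0.4401, 0.3434, 0.0902]
tool_rot: [0.11, 3.138, 0.0]
ft_force: [0.3, 0.2, -1.3]
grip_width: 0.273
grip_force: 35.0
```

Emit:
send_rows(
  xyz=[
    [0,0,11],
    [0,0,24],
    [0,0,38],
    [0,0,50],
    [0,0,58],
    [0,0,61],
    [0,0,61.5],
    [0,0,61.5],
    [0,0,61.5],
    [0,0,61.5],
  ],
  dr=[
    [0,0,0],
    [0,0,0],
    [0,0,0],
    [0,0,0],
    [0,0,0],
    [0,0,0],
    [0,0,0],
    [0,0,0],
    [0,0,0],
    [0,0,0],
  ],
)

```text
time: 25.5
position: [0.4399, 0.3445, 0.0294]
tool_rot: [0.11, 3.139, 0.002]
ft_force: [-0.2, 0.2, -0.8]
grip_width: 0.271
grip_force: 35.0
```

Emit:
send_rows(
  xyz=[
    [0,0,0],
    [0,0,0],
    [0,0,0],
    [0,0,0],
    [0,0,-10],
    [0,0,-28],
    [0,0,-50],
    [0,0,-70],
    [0,0,-81.5],
    [0,0,-81.5],
  ],
  dr=[
    [0,0,0],
    [0,0,0],
    [0,0,0],
    [0,0,0],
    [0,0,0],
    [0,0,0],
    [0,0,0],
    [0,0,0],
    [0,0,0],
    [0,0,0],
  ],
  jaw=40,
)

```text
time: 26.33
position: [0.4412, 0.3455, 0.1137]
tool_rot: [0.11, 3.135, 0.007]
ft_force: [0.6, 0.2, 0.8]
grip_width: 0.459
grip_force: 0.0
```

```bash
python3 nx.py 4 461 -14 441.2 345.4 110 -4
```

```text
26.3333 [0.4412 0.3455 0.1137] 0.459
uv=[254.8, 232.7] C=[461.2, -13.9] mid=[460.9, -13.8] size=[80.0, 23.0] yaw=-4.5 a=267.0
uv=[225.4, 233.5] C=[457.7, 63.8] mid=[457.7, 63.8] size=[81.0, 23.0] yaw=7.3 a=265.0
uv=[217.8, 173.0] C=[621.6, 89.6] mid=[621.6, 89.1] size=[55.0, 11.0] yaw=-89.0 a=103.0
(np.float64(461.2), np.float64(-13.9), 100, np.float64(-4.5)) xyz [-45.0, -357.0, 10.0] dr [0.0, 0.0, 0.009]
(np.float64(461.2), np.float64(-13.9), 28.5, np.float64(-4.5)) xyz [0.0, 0.0, 71.5] dr [0.0, 0.0, 0.0]
(np.float64(461.2), np.float64(-13.9), 110, np.float64(-4.5)) xyz [0.0, 0.0, -81.5] dr [0.0, 0.0, 0.0]
(np.float64(445.1), np.float64(400.2), 110, -4) xyz [48.5, 411.6, 0.0] dr [0.0, 0.0, -0.009]
(np.float64(445.1), np.float64(400.2), 28.5, -4) xyz [0.0, 0.0, 81.5] dr [0.0, 0.0, 0.0]
(np.float64(445.1), np.float64(400.2), 110, -4) xyz [0.0, 0.0, -81.5] dr [0.0, 0.0, 0.0]
```

Emit:
send_rows(
  xyz=[
    [-2,-15,0],
    [-6,-50,1],
    [-11,-90,2],
    [-16,-130,4],
    [-21,-170,6],
    [-26,-210,8],
    [-32,-250,10],
    [-37,-290,10],
    [-42,-330,10],
    [-45,-357,10],
  ],
  dr=[
    [0,0,0],
    [0,0,0],
    [0,0,0],
    [0,0,0],
    [0,0,0],
    [0,0,0],
    [0,0,0],
    [0,0,0],
    [0,0,0],
    [0,0,0],
  ],
  jaw=45,
)

```text
time: 27.22
position: [0.4571, -0.0204, 0.0986]
tool_rot: [-0.116, -3.137, 0.002]
ft_force: [0.6, 0.5, -0.0]
grip_width: 0.517
grip_force: 0.0
```

Emit:
send_rows(
  xyz=[
    [0,0,0],
    [0,0,10],
    [0,0,24],
    [0,0,40],
    [0,0,55],
    [0,0,66],
    [0,0,71.5],
    [0,0,71.5],
    [0,0,71.5],
    [0,0,71.5],
  ],
  dr=[
    [0,0,0],
    [0,0,0],
    [0,0,0],
    [0,0,0],
    [0,0,0],
    [0,0,0],
    [0,0,0],
    [0,0,0],
    [0,0,0],
    [0,0,0],
  ],
)

```text
time: 28.05
position: [0.4591, -0.0147, 0.0281]
tool_rot: [-0.108, -3.139, -0.0]
ft_force: [0.9, -0.4, -0.1]
grip_width: 0.521
grip_force: 0.0
```

Emit:
send_rows(
  xyz=[
    [0,0,0],
    [0,0,0],
    [0,0,0],
    [0,0,0],
    [0,0,0],
    [0,0,0],
    [0,0,-4],
    [0,0,-12],
    [0,0,-24],
    [0,0,-40],
  ],
  dr=[
    [0,0,0],
    [0,0,0],
    [0,0,0],
    [0,0,0],
    [0,0,0],
    [0,0,0],
    [0,0,0],
    [0,0,0],
    [0,0,0],
    [0,0,0],
  ],
  jaw=10,
)

```text
time: 28.88
position: [0.4584, -0.0153, 0.0686]
tool_rot: [-0.11, -3.138, 0.001]
ft_force: [0.9, 0.5, -1.5]
grip_width: 0.267
grip_force: 35.0
```

Emit:
send_rows(
  xyz=[
    [0,2,-18],
    [1,10,-32],
    [3,30,-40],
    [7,60,-41.5],
    [11,93,-41.5],
    [15,127,-41.5],
    [19,161,-41.5],
    [23,195,-41.5],
    [27,229,-41.5],
    [31,263,-41.5],
  ],
  dr=[
    [0,0,0],
    [0,0,0],
    [0,0,0],
    [0,0,0],
    [0,0,0],
    [0,0,0],
    [0,0,0],
    [0,0,0],
    [0,0,0],
    [0,0,0],
  ],
)

```text
time: 29.72
position: [0.4465, 0.2508, 0.1108]
tool_rot: [0.11, 3.139, 0.0]
ft_force: [0.7, -0.4, -1.4]
grip_width: 0.271
grip_force: 35.0
```

Emit:
send_rows(
  xyz=[
    [4,33,0],
    [8,66,0],
    [11,96,0],
    [14,122,0],
    [16,140,0],
    [17.5,148.6,2],
    [17.5,148.6,10],
    [17.5,148.6,22],
    [17.5,148.6,36],
    [17.5,148.6,50],
  ],
  dr=[
    [0,0,0],
    [0,0,0],
    [0,0,0],
    [0,0,0],
    [0,0,0],
    [0,0,0],
    [0,0,0],
    [0,0,0],
    [0,0,0],
    [0,0,0],
  ],
)

```text
time: 30.55
position: [0.4403, 0.3959, 0.0585]
tool_rot: [-0.114, -3.139, 0.003]
ft_force: [-0.3, 0.4, -1.3]
grip_width: 0.266
grip_force: 35.0
```

Emit:
send_rows(
  xyz=[
    [0,0,12],
    [0,0,22],
    [0,0,29],
    [0,0,31.5],
    [0,0,31.5],
    [0,0,31.5],
    [0,0,31.5],
    [0,0,31.5],
    [0,0,31.5],
    [0,0,31.5],
  ],
  dr=[
    [0,0,0],
    [0,0,0],
    [0,0,0],
    [0,0,0],
    [0,0,0],
    [0,0,0],
    [0,0,0],
    [0,0,0],
    [0,0,0],
    [0,0,0],
  ],
)

```text
time: 31.38
position: [0.4399, 0.399, 0.029]
tool_rot: [0.109, 3.139, 0.001]
ft_force: [-0.1, -0.5, -2.7]
grip_width: 0.268
grip_force: 35.0
```

Emit:
send_rows(
  xyz=[
    [0,0,0],
    [0,0,0],
    [0,0,0],
    [0,0,0],
    [0,0,-10],
    [0,0,-28],
    [0,0,-50],
    [0,0,-70],
    [0,0,-81.5],
    [0,0,-81.5],
  ],
  dr=[
    [0,0,0],
    [0,0,0],
    [0,0,0],
    [0,0,0],
    [0,0,0],
    [0,0,0],
    [0,0,0],
    [0,0,0],
    [0,0,0],
    [0,0,0],
  ],
  jaw=40,
)

```text
time: 32.22
position: [0.4414, 0.4004, 0.1139]
tool_rot: [0.11, 3.135, 0.007]
ft_force: [0.2, 0.1, -0.1]
grip_width: 0.457
grip_force: 0.0
```

```bash
python3 nx.py 3 458 64 445.1 400.2 110 -4.2
```

```text
32.2167 [0.4414 0.4004 0.1139] 0.457
uv=[225.4, 233.5] C=[457.8, 63.7] mid=[457.8, 63.7] size=[81.0, 23.0] yaw=7.2 a=261.0
uv=[217.8, 173.0] C=[621.6, 89.6] mid=[621.6, 89.1] size=[55.0, 11.0] yaw=-89.0 a=103.0
(np.float64(457.8), np.float64(63.7), 100, np.float64(7.2)) xyz [-37.3, -334.7, 10.0] dr [0.0, 0.0, -0.199]
(np.float64(457.8), np.float64(63.7), 28.5, np.float64(7.2)) xyz [0.0, 0.0, 71.5] dr [0.0, 0.0, 0.0]
(np.float64(457.8), np.float64(63.7), 110, np.float64(7.2)) xyz [0.0, 0.0, -81.5] dr [0.0, 0.0, 0.0]
(np.float64(449.1), np.float64(455.1), 110, -4) xyz [-40.4, 389.4, 0.0] dr [0.0, 0.0, 0.195]
(np.float64(449.1), np.float64(455.1), 28.5, -4) xyz [0.0, 0.0, 81.5] dr [0.0, 0.0, 0.0]
(np.float64(449.1), np.float64(455.1), 110, -4) xyz [0.0, 0.0, -81.5] dr [0.0, 0.0, 0.0]
```

Emit:
send_rows(
  xyz=[
    [-2,-15,0],
    [-6,-48,1],
    [-11,-85,2],
    [-16,-122,4],
    [-21,-160,6],
    [-26,-198,8],
    [-31,-236,10],
    [-36,-274,10],
    [-40,-310,10],
    [-41,-334.7,10],
  ],
  dr=[
    [0,0,-0.01],
    [0,0,-0.03],
    [0,0,-0.05],
    [0,0,-0.07],
    [0,0,-0.09],
    [0,0,-0.11],
    [0,0,-0.13],
    [0,0,-0.15],
    [0,0,-0.18],
    [0,0,-0.197],
  ],
  jaw=45,
)

```text
time: 33.1
position: [0.4562, 0.0579, 0.0987]
tool_rot: [0.196, -3.133, 0.002]
ft_force: [0.8, 0.3, 0.3]
grip_width: 0.515
grip_force: 0.0
```

Emit:
send_rows(
  xyz=[
    [0,0,0],
    [0,0,10],
    [0,0,24],
    [0,0,40],
    [0,0,55],
    [0,0,66],
    [0,0,71.5],
    [0,0,71.5],
    [0,0,71.5],
    [0,0,71.5],
  ],
  dr=[
    [0,0,0],
    [0,0,0],
    [0,0,0],
    [0,0,0],
    [0,0,0],
    [0,0,0],
    [0,0,0],
    [0,0,0],
    [0,0,0],
    [0,0,0],
  ],
)

```text
time: 33.93
position: [0.4572, 0.0628, 0.0282]
tool_rot: [0.201, -3.135, -0.0]
ft_force: [-0.2, 0.6, -0.5]
grip_width: 0.52
grip_force: 0.0
```

Emit:
send_rows(
  xyz=[
    [0,0,0],
    [0,0,0],
    [0,0,0],
    [0,0,0],
    [0,0,0],
    [0,0,0],
    [0,0,-4],
    [0,0,-12],
    [0,0,-24],
    [0,0,-40],
  ],
  dr=[
    [0,0,0],
    [0,0,0],
    [0,0,0],
    [0,0,0],
    [0,0,0],
    [0,0,0],
    [0,0,0],
    [0,0,0],
    [0,0,0],
    [0,0,0],
  ],
  jaw=10,
)

```text
time: 34.77
position: [0.4563, 0.0618, 0.0686]
tool_rot: [0.199, -3.133, 0.001]
ft_force: [0.3, -0.9, -2.1]
grip_width: 0.272
grip_force: 35.0
```

Emit:
send_rows(
  xyz=[
    [0,2,-18],
    [-1,10,-32],
    [-3,30,-40],
    [-6,60,-41.5],
    [-10,93,-41.5],
    [-13,126,-41.5],
    [-16,158,-41.5],
    [-20,190,-41.5],
    [-23,222,-41.5],
    [-26,254,-41.5],
  ],
  dr=[
    [0,0,0],
    [0,0,0],
    [0,0,0],
    [0,0,0],
    [0,0,0],
    [0,0,0],
    [0,0,0],
    [0,0,0],
    [0,0,0],
    [0,0,0],
  ],
)

```text
time: 35.6
position: [0.4507, 0.3187, 0.1107]
tool_rot: [-0.199, 3.135, 0.0]
ft_force: [0.5, 0.1, -2.8]
grip_width: 0.273
grip_force: 35.0
```

Emit:
send_rows(
  xyz=[
    [-4,32,0],
    [-7,64,0],
    [-10,92,0],
    [-12,115,0],
    [-14,130,0],
    [-14.4,135.4,2],
    [-14.4,135.4,10],
    [-14.4,135.4,22],
    [-14.4,135.4,36],
    [-14.4,135.4,50],
  ],
  dr=[
    [0,0,0.03],
    [0,0,0.06],
    [0,0,0.1],
    [0,0,0.14],
    [0,0,0.18],
    [0,0,0.195],
    [0,0,0.195],
    [0,0,0.195],
    [0,0,0.195],
    [0,0,0.195],
  ],
)

```text
time: 36.43
position: [0.4485, 0.451, 0.0586]
tool_rot: [-0.109, -3.14, 0.003]
ft_force: [0.6, -0.2, -2.3]
grip_width: 0.27
grip_force: 35.0
```

Emit:
send_rows(
  xyz=[
    [0,0,12],
    [0,0,22],
    [0,0,29],
    [0,0,31.5],
    [0,0,31.5],
    [0,0,31.5],
    [0,0,31.5],
    [0,0,31.5],
    [0,0,31.5],
    [0,0,31.5],
  ],
  dr=[
    [0,0,0],
    [0,0,0],
    [0,0,0],
    [0,0,0],
    [0,0,0],
    [0,0,0],
    [0,0,0],
    [0,0,0],
    [0,0,0],
    [0,0,0],
  ],
)

```text
time: 37.27
position: [0.4481, 0.4537, 0.0291]
tool_rot: [0.106, 3.139, 0.001]
ft_force: [-1.1, -0.7, -1.7]
grip_width: 0.272
grip_force: 35.0
```

Emit:
send_rows(
  xyz=[
    [0,0,0],
    [0,0,0],
    [0,0,0],
    [0,0,0],
    [0,0,-10],
    [0,0,-28],
    [0,0,-50],
    [0,0,-70],
    [0,0,-81.5],
    [0,0,-81.5],
  ],
  dr=[
    [0,0,0],
    [0,0,0],
    [0,0,0],
    [0,0,0],
    [0,0,0],
    [0,0,0],
    [0,0,0],
    [0,0,0],
    [0,0,0],
    [0,0,0],
  ],
  jaw=40,
)

```text
time: 38.1
position: [0.4496, 0.4551, 0.1141]
tool_rot: [0.106, 3.136, 0.008]
ft_force: [0.2, 0.9, 0.0]
grip_width: 0.46
grip_force: 0.0
```

```bash
python3 - <<'E'
from h import *
s=get_state(); print(s['time'],s['position'],s['tool_rot'])
im=get_image('top'); cv2.imwrite('pics/after.png',im[:,:,::-1])
H,S,V=hsv(im)
roi=np.zeros(H.shape,bool);roi[175:300,370:440]=1
blue=(H>100)&(H<130)&(S>120)&roi; b=rect('top',blue,.028,100); show(b)
st=((H<8)|(H>172))&(S>90)&roi&(V>60); st[:205]=0; st[230:]=0; st=cv2.morphologyEx(st.astype(np.uint8),cv2.MORPH_CLOSE,np.ones((1,9))); show(rect('top',st,.028,10,200))
bl=(V>75)&(S<60)&roi; bl[:,:395]=0; bl[:,416:]=0; show(rect('top',bl,.022,20,900))
E
```

```text
38.1 [0.44955526 0.45511772 0.11411214] [0.10635942 3.13550117 0.00785723]
uv=[405.0, 264.9] C=[383.7, -405.1] mid=[383.7, -405.0] size=[86.0, 26.0] yaw=-2.9 a=368.0
uv=[404.8, 217.3] C=[507.7, -411.7] mid=[508.6, -413.5] size=[35.0, 11.0] yaw=87.8 a=53.0
uv=[404.8, 295.1] C=[307.0, -402.6] mid=[307.4, -403.2] size=[53.0, 20.0] yaw=89.8 a=183.0
uv=[405.0, 233.9] C=[464.4, -412.2] mid=[462.9, -412.2] size=[77.0, 23.0] yaw=-1.5 a=209.0
uv=[404.5, 207.0] C=[536.4, -415.0] mid=[536.4, -415.0] size=[39.0, 19.0] yaw=-3.3 a=117.0
uv=[405.1, 182.1] C=[604.9, -420.7] mid=[605.3, -420.5] size=[58.0, 39.0] yaw=-82.1 a=310.0
```

View pics/after.png

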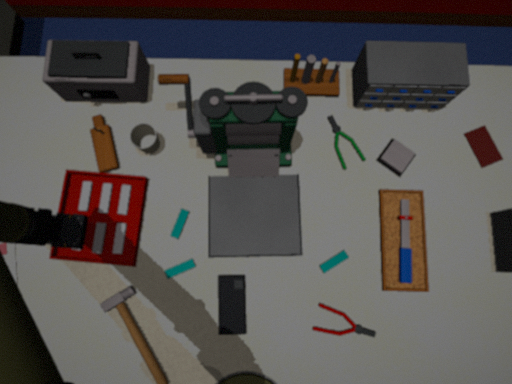

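All the bars went in: the red tray shows them at (85,195), (106,199), (125,198), (98,240) and (119,240), with the sixth under the gripper near (75,235). The catch tray is empty. The gauge is next, with its blue handle at (405,265) and red stop at (405,217).

```bash
python3 - <<'E'
from h import *
s=get_state()
plan((449.3,455,110,-3.9),(520,70,140,-3.6),(450,-180,140,-3.6),(406.7,-406.4,100,-3.6),(406.7,-406.4,28.5,-3.6))
E
```

```text
(520, 70, 140, -3.6) xyz [-96.7, -379.3, -30.0] dr [0.0, 0.0, -0.005]
(450, -180, 140, -3.6) xyz [54.2, -253.9, 0.0] dr [0.0, 0.0, 0.0]
(406.7, -406.4, 100, -3.6) xyz [29.0, -228.7, 40.0] dr [0.0, 0.0, 0.0]
(406.7, -406.4, 28.5, -3.6) xyz [0.0, 0.0, 71.5] dr [0.0, 0.0, 0.0]
```

Emit:
send_rows(
  xyz=[
    [-4,-16,-4],
    [-14,-55,-10],
    [-25,-96,-16],
    [-35,-137,-22],
    [-46,-178,-28],
    [-56,-219,-30],
    [-67,-260,-30],
    [-77,-301,-30],
    [-87,-341,-30],
    [-96.7,-379.3,-30],
  ],
  dr=[
    [0,0,0],
    [0,0,0],
    [0,0,0],
    [0,0,0],
    [0,0,0],
    [0,0,0],
    [0,0,0],
    [0,0,0],
    [0,0,-0.005],
    [0,0,-0.005],
  ],
  jaw=46,
)

```text
time: 38.98
position: [0.5168, 0.0678, 0.1388]
tool_rot: [-0.099, -3.138, 0.001]
ft_force: [1.0, 0.2, 0.8]
grip_width: 0.527
grip_force: 0.0
```

Emit:
send_rows(
  xyz=[
    [5,-30,0],
    [10,-56,0],
    [15,-81,0],
    [21,-106,0],
    [26,-131,0],
    [32,-156,0],
    [37,-181,0],
    [43,-206,0],
    [49,-231,0],
    [54.2,-253.9,0],
  ],
  dr=[
    [0,0,0],
    [0,0,0],
    [0,0,0],
    [0,0,0],
    [0,0,0],
    [0,0,0],
    [0,0,0],
    [0,0,0],
    [0,0,0],
    [0,0,0],
  ],
)

```text
time: 39.82
position: [0.4457, -0.1808, 0.1387]
tool_rot: [-0.101, -3.137, -0.001]
ft_force: [0.4, -0.4, 0.5]
grip_width: 0.524
grip_force: 0.0
```

Emit:
send_rows(
  xyz=[
    [4,-30,4],
    [8,-62,10],
    [12,-95,16],
    [16,-128,22],
    [20,-160,28],
    [24,-190,33],
    [27,-213,37],
    [28,-225,39],
    [29,-228.7,40],
    [29,-228.7,40],
  ],
  dr=[
    [0,0,0],
    [0,0,0],
    [0,0,0],
    [0,0,0],
    [0,0,0],
    [0,0,0],
    [0,0,0],
    [0,0,0],
    [0,0,0],
    [0,0,0],
  ],
)

```text
time: 40.65
position: [0.4026, -0.4059, 0.0987]
tool_rot: [-0.103, -3.137, -0.002]
ft_force: [-0.2, 0.4, -0.2]
grip_width: 0.529
grip_force: 0.0
```

```bash
python3 - <<'E'
from h import *
s=get_state(); print(s['time'],s['position'],s['tool_rot'],s['joint_positions'].round(2))
im=get_image('top'); c=cv2.resize(im[150:310,340:480],None,fx=3.6,fy=3.6,interpolation=cv2.INTER_CUBIC); cv2.imwrite('pics/g1.png',c[:,:,::-1])
for z in(.1,):print(proj('top',[s['position']]),proj('top',[[.4067,-.4064,.028]]))
# red tray check
H,S,V=hsv(im); m=(V>75)&(S<60); m[:, 145:]=0; m[:175]=0;m[260:]=0; m[:,:66]=0; show(rect('top',m,.016,60,600))
E
```

```text
40.65 [ 0.40261025 -0.40591634  0.09868274] [-1.03289162e-01 -3.13707240e+00 -1.79093233e-03] [ 0.18  0.31  0.66  1.83 -0.21  1.07  2.42]
[[416.32657942 256.89134503]] [[404.99360506 255.8494342 ]]
uv=[119.1, 238.0] C=[440.9, 344.4] mid=[441.2, 344.5] size=[80.0, 25.0] yaw=-4.0 a=288.0
uv=[98.6, 237.5] C=[441.2, 398.9] mid=[441.3, 398.8] size=[78.0, 25.0] yaw=-4.3 a=279.0
uv=[78.3, 234.5] C=[448.0, 453.4] mid=[448.2, 453.1] size=[78.0, 25.0] yaw=-4.1 a=275.0
uv=[141.8, 241.5] C=[432.9, 283.7] mid=[452.7, 288.5] size=[132.0, 18.0] yaw=-0.1 a=216.0
uv=[123.9, 199.1] C=[545.2, 340.2] mid=[545.1, 340.1] size=[79.0, 25.0] yaw=-4.3 a=273.0
uv=[105.0, 197.7] C=[548.2, 391.6] mid=[548.6, 391.6] size=[80.0, 25.0] yaw=-3.6 a=274.0
uv=[84.9, 195.6] C=[552.9, 446.7] mid=[553.1, 446.1] size=[81.0, 26.0] yaw=-3.8 a=268.0
```

All six bars are in the red tray. I'll descend on the gauge handle, correct 4 mm in x, and grip it.

Emit:
send_rows(
  xyz=[
    [-2,0,4],
    [-4,-0.3,14],
    [-4,-0.3,26],
    [-4,-0.3,38],
    [-4,-0.3,50],
    [-4,-0.3,60],
    [-4,-0.3,67],
    [-4,-0.3,70.5],
    [-4,-0.3,70.5],
    [-4,-0.3,70.5],
  ],
  dr=[
    [0,0,0],
    [0,0,0],
    [0,0,0],
    [0,0,0],
    [0,0,0],
    [0,0,0],
    [0,0,0],
    [0,0,0],
    [0,0,0],
    [0,0,0],
  ],
)

```text
time: 41.53
position: [0.4089, -0.4062, 0.0296]
tool_rot: [0.099, 3.14, -0.0]
ft_force: [0.4, -0.7, 0.3]
grip_width: 0.528
grip_force: 0.0
```

Emit:
send_rows(
  xyz=[
    [0,0,0],
    [0,0,0],
    [0,0,0],
    [0,0,0],
    [0,0,0],
    [0,0,0],
    [0,0,0],
    [0,0,0],
    [0,0,0],
    [0,0,0],
  ],
  dr=[
    [0,0,0],
    [0,0,0],
    [0,0,0],
    [0,0,0],
    [0,0,0],
    [0,0,0],
    [0,0,0],
    [0,0,0],
    [0,0,0],
    [0,0,0],
  ],
  jaw=15,
  grip_force=55,
)

```text
time: 42.37
position: [0.4092, -0.4066, 0.0301]
tool_rot: [0.099, 3.139, -0.002]
ft_force: [0.1, -2.2, 6.0]
grip_width: 0.335
grip_force: 55.0
```

```bash
python3 - <<'E'
from h import *
s=get_state(); p=s['position']*1000; print(s['time'],p,s['tool_rot'],s['grip_width']*87,s['ft_force'],s['grip_force'])
# mill pose candidates
a=np.radians(2.1); e=np.array([np.cos(a),np.sin(a)]); n=np.array([-e[1],e[0]]); O=np.array([509.3,-11.2])+204*e; print('mill',O)
W=lambda x,y:O+x*e+y*n
for y in(44,-44): print(y,W(-190,y).round(1),W(-124,y).round(1))
# check image features: chute edges (y=+-68) at x -98 z10ish and x -44 z86 ; rolls ends
print(proj('top',[[*W(x,y)/1000,z] for x,y,z in[(-98,68,.012),(-98,-68,.012),(-44,68,.086),(-44,-68,.086),(38,66,.125),(-38,96,.0),(-38,-96,.0)]]).round(1))
im=get_image('top'); c=cv2.resize(im[85:185,180:310],None,fx=6,fy=6,interpolation=cv2.INTER_CUBIC); cv2.imwrite('pics/m1.png',c[:,:,::-1])
E
```

```text
42.3667 [ 409.19661023 -406.64668335   30.13827454] [ 9.88984382e-02  3.13905745e+00 -1.76601977e-03] 29.135920968680722 [ 0.08673302 -2.20700855  6.02146016] 54.97367441654205
mill [713.16299233  -3.72468342]
44 [521.7  33.3] [587.6  35.7]
-44 [524.9 -54.7] [590.9 -52.2]
[[228.5 176.9]
 [278.1 176. ]
 [226.6 150. ]
 [279.4 149.1]
 [226.3 114.2]
 [218.6 157.1]
 [287.1 156. ]]
```

View pics/m1.png

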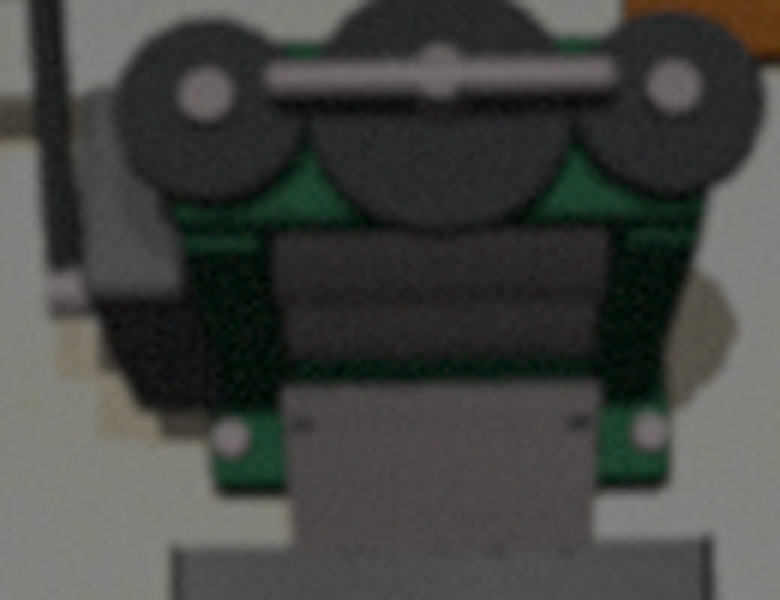

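Emit:
send_rows(
  xyz=[
    [0,0,-3],
    [0,0,-10],
    [0,0,-22],
    [0,0,-38],
    [0,0,-56],
    [0,0,-74],
    [0,0,-90],
    [0,0,-102],
    [0,0,-106],
    [0,0,-106],
  ],
  dr=[
    [0,0,0],
    [0,0,0],
    [0,0,0],
    [0,0,0],
    [0,0,0],
    [0,0,0],
    [0,0,0],
    [0,0,0],
    [0,0,0],
    [0,0,0],
  ],
)

```text
time: 43.25
position: [0.4094, -0.4061, 0.1367]
tool_rot: [0.098, 3.138, -0.001]
ft_force: [0.1, 0.3, -3.5]
grip_width: 0.338
grip_force: 55.0
```

Emit:
send_rows(
  xyz=[
    [0,0,0],
    [0,0,0],
    [0,0,0],
    [0,0,0],
    [0,0,0],
    [0,0,0],
    [0,0,0],
    [0,0,0],
    [0,0,0],
    [0,0,0],
  ],
  dr=[
    [0,0,0],
    [0,0,0],
    [0,0,0],
    [0,0,0],
    [0,0,0],
    [0,0,0],
    [0,0,0],
    [0,0,0],
    [0,0,0],
    [0,0,0],
  ],
)

```text
time: 44.08
position: [0.4089, -0.4059, 0.1355]
tool_rot: [0.099, 3.14, 0.0]
ft_force: [-0.6, 0.2, -2.7]
grip_width: 0.34
grip_force: 55.0
```

```bash
cat >> h.py <<'E'
a_=np.radians(2.1); e_=np.array([np.cos(a_),np.sin(a_)]); n_=np.array([-e_[1],e_[0]]); O_=np.array([714.5,-5.])
W=lambda x,y:O_+x*e_+y*n_
def gauge_now():
    s=get_state(); p=s['position']*1000; M=R.from_rotvec(s['tool_rot']).as_matrix()
    d=p[:2]-O_; print('t',s['time'],'TCP',p.round(1),'mill xy',round(d@e_,1),round(d@n_,1),'yaw',np.degrees(np.arctan2(-M[1,0],-M[0,0])).round(2),'pitch x',(M[2,0]).round(4),'roll',M[2,1].round(4),'F',s['ft_force'].round(1),'w',round(s['grip_width']*87,1)); return s,p,M
E
python3 - <<'E'
from h import *
s,p,M=gauge_now()
print(W(-203,42),W(-203,-42))
plan((*p,*s['tool_rot']),(480,-200,136.1,2.1),(*W(-203,42).round(1),136.1,2.1),(*W(-160,42),136.1,2.1))
im=get_image('scene'); uv=proj('scene',[s['position']])[0]; print(uv)
cv2.imwrite('pics/s1.png',cv2.resize(im[60:260,100:330],None,fx=3,fy=3,interpolation=cv2.INTER_CUBIC)[:,:,::-1])
E
```

```text
t 44.0833 TCP [ 408.9 -405.9  135.5] mill xy -320.0 -389.4 yaw -3.6 pitch x -0.0001 roll 0.0001 F [-0.6  0.2 -2.7] w 29.6
[510.0973003   29.53311967] [513.17537183 -54.41046541]
(480, -200, 136.1, 2.1) xyz [-58.0, 210.0, -0.5] dr [0.0, 0.0, -0.099]
(np.float64(510.1), np.float64(29.5), 136.1, 2.1) xyz [-38.5, 228.2, 0.0] dr [0.0, 0.0, 0.0]
(np.float64(553.0684212297396), np.float64(31.108799145654558), 136.1, 2.1) xyz [-43.0, 0.0, 0.0] dr [0.0, 0.0, 0.0]
[145.81894013 140.31958519]
```

View pics/s1.png

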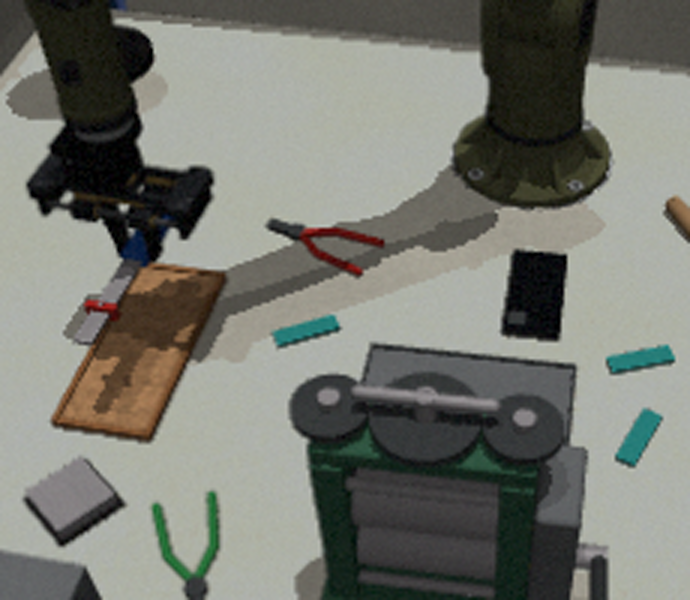

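The gauge is held level clear of its case, with the blade and red stop visible at crop (100,307). Next is the left approach.

Emit:
send_rows(
  xyz=[
    [-3,10,0],
    [-9,32,0],
    [-15,56,0],
    [-22,80,0],
    [-29,104,0],
    [-36,128,0],
    [-42,152,0],
    [-48,174,0],
    [-54,194,0],
    [-58,210,0],
  ],
  dr=[
    [0,0,-0.01],
    [0,0,-0.02],
    [0,0,-0.03],
    [0,0,-0.04],
    [0,0,-0.05],
    [0,0,-0.06],
    [0,0,-0.07],
    [0,0,-0.08],
    [0,0,-0.09],
    [0,0,-0.099],
  ],
)

```text
time: 44.97
position: [0.4808, -0.1969, 0.1357]
tool_rot: [-0.062, 3.14, 0.002]
ft_force: [-1.4, 0.3, -3.1]
grip_width: 0.338
grip_force: 55.0
```

Emit:
send_rows(
  xyz=[
    [-3,20,0],
    [-8,46,0],
    [-13,74,0],
    [-18,104,0],
    [-23,134,0],
    [-28,164,0],
    [-33,192,0],
    [-36,212,0],
    [-38,224,0],
    [-38.5,228.2,0],
  ],
  dr=[
    [0,0,0],
    [0,0,0],
    [0,0,0],
    [0,0,0],
    [0,0,0],
    [0,0,0],
    [0,0,0],
    [0,0,0],
    [0,0,0],
    [0,0,0],
  ],
)

```text
time: 45.8
position: [0.5101, 0.0324, 0.1356]
tool_rot: [-0.064, 3.141, 0.001]
ft_force: [-0.2, 0.1, -1.7]
grip_width: 0.342
grip_force: 55.0
```

Emit:
send_rows(
  xyz=[
    [0,0,0],
    [0,0,0],
    [0,0,0],
    [0,0,0],
    [0,0,0],
    [0,0,0],
    [0,0,0],
    [0,0,0],
    [0,0,0],
    [0,0,0],
  ],
  dr=[
    [0,0,0],
    [0,0,0],
    [0,0,0],
    [0,0,0],
    [0,0,0],
    [0,0,0],
    [0,0,0],
    [0,0,0],
    [0,0,0],
    [0,0,0],
  ],
)

```text
time: 46.63
position: [0.5102, 0.0295, 0.1356]
tool_rot: [-0.057, 3.141, 0.0]
ft_force: [0.2, -0.5, -2.1]
grip_width: 0.337
grip_force: 55.0
```

```bash
python3 - <<'E'
from h import *
s,p,M=gauge_now()
plan((*p,*s['tool_rot']),(*W(-203,42),135.8,2.1),(*W(-121.6,42),135.8,2.1))
im=get_image('top'); c=cv2.resize(im[100:240,190:310],None,fx=4.2,fy=4.2,interpolation=cv2.INTER_CUBIC); cv2.imwrite('pics/m2.png',c[:,:,::-1])
H,S,V=hsv(im); st=((H<8)|(H>172))&(S>100)&(V>40); st[:120]=0;st[230:]=0;st[:,:205]=0;st[:,310:]=0
v,u=np.nonzero(st); print(len(u),u.min(),u.max(),v.min(),v.max())
st=st.astype(np.uint8)
L=rect('top',st,.134,4,300); show(L)
for b in L: d=np.array(b['C'])-O_; print('stop mill xy',d@e_,d@n_)
E
```

```text
t 46.6333 TCP [510.2  29.5 135.6] mill xy -202.9 42.0 yaw 2.08 pitch x -0.0 roll 0.0 F [ 0.2 -0.5 -2.1] w 29.3
(np.float64(510.09730029725745), np.float64(29.533119671272637), 135.8, 2.1) xyz [0.1, 0.0, -0.2] dr [0.0, 0.0, -0.0]
(np.float64(591.44263155084), np.float64(32.51591755998632), 135.8, 2.1) xyz [-81.4, 0.0, 0.0] dr [0.0, 0.0, 0.0]Traceback (most recent call last):
  File "<stdin>", line 6, in <module>
    return umr_minimum(a, axis, None, out, keepdims, initial, where)
ValueError: zero-size array to reduction operation minimum which has no identity
```

View pics/m2.png

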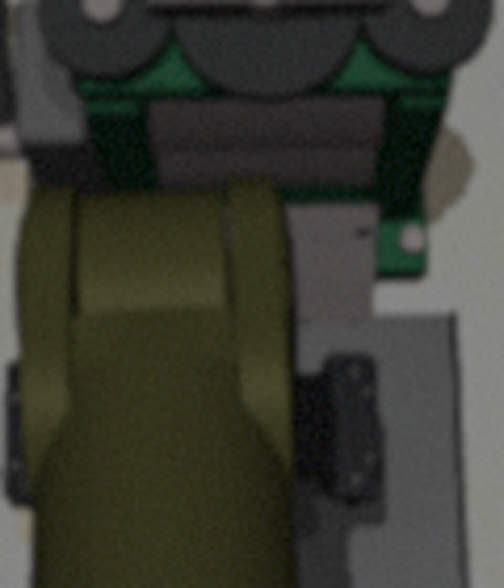

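The top view shows the wrist over the tray at crop (160,350), which hides the gauge. I'll advance in parts while watching the force.

Emit:
send_rows(
  xyz=[
    [-2,0,0],
    [-6,0,0],
    [-11,0,0],
    [-16,0,0],
    [-22,0,0],
    [-28,0,0],
    [-34,0,0],
    [-38,0,0],
    [-40,0,0],
    [-40,0,0],
  ],
  dr=[
    [0,0,0],
    [0,0,0],
    [0,0,0],
    [0,0,0],
    [0,0,0],
    [0,0,0],
    [0,0,0],
    [0,0,0],
    [0,0,0],
    [0,0,0],
  ],
)

```text
time: 47.52
position: [0.5506, 0.0309, 0.1355]
tool_rot: [-0.057, 3.141, -0.0]
ft_force: [0.3, -0.1, -2.5]
grip_width: 0.342
grip_force: 55.0
```

```bash
python3 - <<'E'
from h import *
s,p,M=gauge_now()
im=get_image('scene'); cv2.imwrite('pics/s2.png',cv2.resize(im[100:300,170:370],None,fx=3,fy=3,interpolation=cv2.INTER_CUBIC)[:,:,::-1])
E
```

```text
t 47.5167 TCP [550.6  30.9 135.5] mill xy -162.5 41.9 yaw 2.07 pitch x 0.0 roll -0.0002 F [ 0.3 -0.1 -2.5] w 29.8
```

View pics/s2.png

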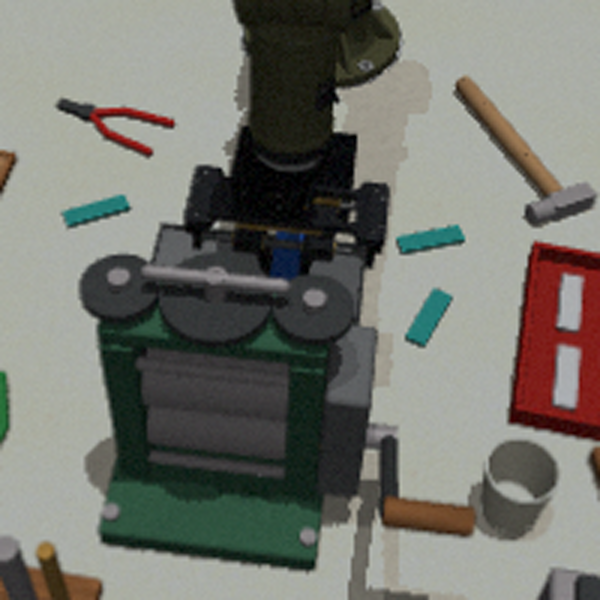

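Emit:
send_rows(
  xyz=[
    [-3,0,-0.3],
    [-7,0,-0.3],
    [-11,0,-0.3],
    [-15,0,-0.3],
    [-19,0,-0.3],
    [-23,0,-0.3],
    [-27,0,-0.3],
    [-31,0,-0.3],
    [-34,0,-0.3],
    [-35,0,-0.3],
  ],
  dr=[
    [0,0,0],
    [0,0,0],
    [0,0,0],
    [0,0,0],
    [0,0,0],
    [0,0,0],
    [0,0,0],
    [0,0,0],
    [0,0,0],
    [0,0,0],
  ],
)

```text
time: 48.4
position: [0.5857, 0.0322, 0.1358]
tool_rot: [-0.057, 3.141, -0.0]
ft_force: [0.3, 0.2, -2.7]
grip_width: 0.338
grip_force: 55.0
```

```bash
python3 -c "
from h import *
gauge_now()"
```

```text
t 48.4 TCP [585.7  32.2 135.8] mill xy -127.3 41.9 yaw 2.07 pitch x -0.0003 roll -0.0001 F [ 0.3  0.2 -2.7] w 29.4
```

Emit:
send_rows(
  xyz=[
    [-0.6,0,0],
    [-1.2,0,0],
    [-1.8,0,0],
    [-2.4,0,0],
    [-3,0,0],
    [-3.6,0,0],
    [-4.2,0,0],
    [-4.8,0,0],
    [-5.4,0,0],
    [-6,0,0],
  ],
  dr=[
    [0,0,0],
    [0,0,0],
    [0,0,0],
    [0,0,0],
    [0,0,0],
    [0,0,0],
    [0,0,0],
    [0,0,0],
    [0,0,0],
    [0,0,0],
  ],
)

```text
time: 49.23
position: [0.5912, 0.0324, 0.1359]
tool_rot: [-0.057, 3.141, 0.0]
ft_force: [0.1, 0.1, -3.0]
grip_width: 0.34
grip_force: 55.0
```

Emit:
send_rows(
  xyz=[
    [-0.4,0,0],
    [-0.8,0,0],
    [-1.2,0,0],
    [-1.6,0,0],
    [-2,0,0],
    [-2.4,0,0],
    [-2.8,0,0],
    [-3.2,0,0],
    [-3.6,0,0],
    [-4,0,0],
  ],
  dr=[
    [0,0,0],
    [0,0,0],
    [0,0,0],
    [0,0,0],
    [0,0,0],
    [0,0,0],
    [0,0,0],
    [0,0,0],
    [0,0,0],
    [0,0,0],
  ],
)

```text
time: 50.07
position: [0.5922, 0.0324, 0.1352]
tool_rot: [0.057, -3.134, -0.0]
ft_force: [-10.4, -0.9, 2.0]
grip_width: 0.338
grip_force: 55.0
```

Emit:
send_rows(
  xyz=[
    [1,0,0],
    [1,0,0],
    [1,0,0],
    [1,0,0],
    [1,0,0],
    [1,0,0],
    [1,0,0],
    [1,0,0],
    [1,0,0],
    [1,0,0],
  ],
  dr=[
    [0,0,0],
    [0,0,0],
    [0,0,0],
    [0,0,0],
    [0,0,0],
    [0,0,0],
    [0,0,0],
    [0,0,0],
    [0,0,0],
    [0,0,0],
  ],
)

```text
time: 50.9
position: [0.5923, 0.0324, 0.1355]
tool_rot: [0.057, -3.137, -0.0]
ft_force: [-7.8, -0.1, 1.3]
grip_width: 0.34
grip_force: 55.0
```

Emit:
send_rows(
  xyz=[
    [0,0,0],
    [0,0,0],
    [0,0,0],
    [0,0,0],
    [0,0,0],
    [0,0,0],
    [0,0,0],
    [0,0,0],
    [0,0,0],
    [0,0,0],
  ],
  dr=[
    [0,0,0],
    [0,0,0],
    [0,0,0],
    [0,0,0],
    [0,0,0],
    [0,0,0],
    [0,0,0],
    [0,0,0],
    [0,0,0],
    [0,0,0],
  ],
)

```text
time: 51.73
position: [0.5922, 0.0324, 0.1354]
tool_rot: [0.057, -3.137, -0.0]
ft_force: [-7.6, -0.2, 0.5]
grip_width: 0.337
grip_force: 55.0
```

```bash
python3 -c "
from h import *
gauge_now()"
```

```text
t 51.7333 TCP [592.2  32.4 135.4] mill xy -120.8 41.9 yaw 2.07 pitch x 0.0043 roll 0.0001 F [-7.6 -0.2  0.5] w 29.3
```

Emit:
send_rows(
  xyz=[
    [0,0,0],
    [0,0,0],
    [0,0,0],
    [0,0,0],
    [0,0,0],
    [0,0,0],
    [0,0,0],
    [1,0,0],
    [4,0,0],
    [9,0,0],
  ],
  dr=[
    [0,0,0],
    [0,0,0],
    [0,0,0],
    [0,0,0],
    [0,0,0],
    [0,0,0],
    [0,0,0],
    [0,0,0],
    [0,0,0],
    [0,0,0],
  ],
)

```text
time: 52.57
position: [0.5861, 0.0322, 0.1361]
tool_rot: [-0.057, 3.139, -0.0]
ft_force: [1.3, 0.4, -3.3]
grip_width: 0.34
grip_force: 55.0
```

Emit:
send_rows(
  xyz=[
    [6,0,0],
    [14,0,0],
    [23,0,0],
    [32,0,0],
    [41,0,0],
    [50,0,0],
    [59,0,0],
    [67,0,0],
    [73,0,0],
    [75,0,0],
  ],
  dr=[
    [0,0,0],
    [0,0,0],
    [0,0,0],
    [0,0,0],
    [0,0,0],
    [0,0,0],
    [0,0,0],
    [0,0,0],
    [0,0,0],
    [0,0,0],
  ],
)

```text
time: 53.4
position: [0.5091, 0.0295, 0.1359]
tool_rot: [0.057, -3.141, -0.001]
ft_force: [0.8, 0.2, -3.1]
grip_width: 0.338
grip_force: 55.0
```

Emit:
send_rows(
  xyz=[
    [0,-3,0],
    [0,-10,0],
    [0,-22,0],
    [0,-36,0],
    [0,-50,0],
    [0,-64,0],
    [0,-76,0],
    [0,-82,0],
    [0,-84,0],
    [0,-84,0],
  ],
  dr=[
    [0,0,0],
    [0,0,0],
    [0,0,0],
    [0,0,0],
    [0,0,0],
    [0,0,0],
    [0,0,0],
    [0,0,0],
    [0,0,0],
    [0,0,0],
  ],
)

```text
time: 54.23
position: [0.5133, -0.0554, 0.1358]
tool_rot: [0.054, -3.141, 0.0]
ft_force: [0.1, 1.3, -2.6]
grip_width: 0.337
grip_force: 55.0
```

```bash
python3 - <<'E'
from h import *
s,p,M=gauge_now()
im=get_image('top'); H,S,V=hsv(im)
for n,m in(('red',((H<8)|(H>172))&(S>100)&(V>40)),('blue',(H>100)&(H<130)&(S>120)&(V>30))):
    m[:120]=0;m[240:]=0;m[:,:205]=0;m[:,310:]=0
    L=rect('top',m,.134,6,300); show(L)
    for b in L: d=np.array(b['C'])-O_; print(n,'mill xy',d@e_,d@n_)
print('expect stop px',proj('top',[[*W(-203-2.4+102,-42)/1000,.134]]))
E
```

```text
t 54.2333 TCP [513.3 -55.4 135.8] mill xy -202.9 -43.0 yaw 1.98 pitch x 0.0 roll -0.0002 F [ 0.1  1.3 -2.6] w 29.3
expect stop px [[271.39577041 166.42133442]]
```

Emit:
send_rows(
  xyz=[
    [-2,0,0],
    [-6,0,0],
    [-12,0,0],
    [-18,0,0],
    [-24,0,0],
    [-30,0,0],
    [-36,0,0],
    [-41,0,0],
    [-44,0,0],
    [-45,0,0],
  ],
  dr=[
    [0,0,0],
    [0,0,0],
    [0,0,0],
    [0,0,0],
    [0,0,0],
    [0,0,0],
    [0,0,0],
    [0,0,0],
    [0,0,0],
    [0,0,0],
  ],
)

```text
time: 55.12
position: [0.5588, -0.0528, 0.1358]
tool_rot: [-0.057, 3.141, -0.0]
ft_force: [1.3, 0.4, -2.9]
grip_width: 0.331
grip_force: 55.0
```

Emit:
send_rows(
  xyz=[
    [-2,0,0],
    [-5,0,0],
    [-9,0,0],
    [-13,0,0],
    [-17,0,0],
    [-21,0,0],
    [-25,0,0],
    [-28,0,0],
    [-30,0,0],
    [-30,0,0],
  ],
  dr=[
    [0,0,0],
    [0,0,0],
    [0,0,0],
    [0,0,0],
    [0,0,0],
    [0,0,0],
    [0,0,0],
    [0,0,0],
    [0,0,0],
    [0,0,0],
  ],
)

```text
time: 55.95
position: [0.5886, -0.0517, 0.1358]
tool_rot: [-0.057, 3.141, -0.0]
ft_force: [-0.4, -0.8, -2.5]
grip_width: 0.338
grip_force: 55.0
```

Emit:
send_rows(
  xyz=[
    [-0.8,0,0],
    [-1.6,0,0],
    [-2.4,0,0],
    [-3.2,0,0],
    [-4,0,0],
    [-4.8,0,0],
    [-5.6,0,0],
    [-6.4,0,0],
    [-7.2,0,0],
    [-8,0,0],
  ],
  dr=[
    [0,0,0],
    [0,0,0],
    [0,0,0],
    [0,0,0],
    [0,0,0],
    [0,0,0],
    [0,0,0],
    [0,0,0],
    [0,0,0],
    [0,0,0],
  ],
)

```text
time: 56.78
position: [0.5952, -0.0515, 0.1357]
tool_rot: [0.057, -3.139, -0.0]
ft_force: [-5.2, -1.2, -0.6]
grip_width: 0.338
grip_force: 55.0
```

```bash
python3 -c "
from h import *
gauge_now()"
```

```text
t 56.7833 TCP [595.2 -51.5 135.7] mill xy -120.9 -42.1 yaw 2.07 pitch x 0.0024 roll 0.0002 F [-5.2 -1.2 -0.6] w 29.4
```

The stop met the rolls at the same depth (-120.9 against -120.8 on the left), so the rolls stand parallel and my mill yaw is right. I'll hold there, then withdraw.

Emit:
send_rows(
  xyz=[
    [-0.6,0,0],
    [-0.6,0,0],
    [-0.6,0,0],
    [-0.6,0,0],
    [-0.6,0,0],
    [-0.6,0,0],
    [-0.6,0,0],
    [-0.6,0,0],
    [-0.6,0,0],
    [-0.6,0,0],
  ],
  dr=[
    [0,0,0],
    [0,0,0],
    [0,0,0],
    [0,0,0],
    [0,0,0],
    [0,0,0],
    [0,0,0],
    [0,0,0],
    [0,0,0],
    [0,0,0],
  ],
)

```text
time: 57.62
position: [0.5953, -0.0515, 0.1355]
tool_rot: [0.057, -3.138, -0.001]
ft_force: [-4.6, 1.1, 0.1]
grip_width: 0.335
grip_force: 55.0
```

Emit:
send_rows(
  xyz=[
    [0,0,0],
    [0,0,0],
    [0,0,0],
    [0,0,0],
    [0,0,0],
    [0,0,0],
    [0,0,0],
    [0,0,0],
    [0,0,0],
    [0,0,0],
  ],
  dr=[
    [0,0,0],
    [0,0,0],
    [0,0,0],
    [0,0,0],
    [0,0,0],
    [0,0,0],
    [0,0,0],
    [0,0,0],
    [0,0,0],
    [0,0,0],
  ],
)

```text
time: 58.45
position: [0.5953, -0.0516, 0.1355]
tool_rot: [0.056, -3.138, -0.0]
ft_force: [-5.4, 0.8, 0.4]
grip_width: 0.336
grip_force: 55.0
```

Emit:
send_rows(
  xyz=[
    [0,0,0],
    [0,0,0],
    [0,0,0],
    [0,0,0],
    [0,0,0],
    [0,0,0],
    [0,0,0],
    [1,0,0],
    [4,0,0],
    [9,0,0],
  ],
  dr=[
    [0,0,0],
    [0,0,0],
    [0,0,0],
    [0,0,0],
    [0,0,0],
    [0,0,0],
    [0,0,0],
    [0,0,0],
    [0,0,0],
    [0,0,0],
  ],
)

```text
time: 59.28
position: [0.5885, -0.0517, 0.136]
tool_rot: [-0.057, 3.139, -0.0]
ft_force: [0.2, -0.0, -2.5]
grip_width: 0.335
grip_force: 55.0
```

Emit:
send_rows(
  xyz=[
    [6,0,0],
    [14,0,0],
    [23,0,0],
    [33,0,0],
    [43,0,0],
    [53,0,0],
    [63,0,0],
    [71,0,0],
    [76,0,0],
    [77,0,0],
  ],
  dr=[
    [0,0,0],
    [0,0,0],
    [0,0,0],
    [0,0,0],
    [0,0,0],
    [0,0,0],
    [0,0,0],
    [0,0,0],
    [0,0,0],
    [0,0,0],
  ],
)

```text
time: 60.12
position: [0.5099, -0.0546, 0.136]
tool_rot: [-0.057, 3.141, 0.001]
ft_force: [-0.1, 0.1, -2.7]
grip_width: 0.339
grip_force: 55.0
```

Emit:
send_rows(
  xyz=[
    [0,0,0],
    [0,0,0],
    [0,0,0],
    [0,0,0],
    [0,0,0],
    [0,0,0],
    [0,0,0],
    [0,0,0],
    [0,0,0],
    [0,0,0],
  ],
  dr=[
    [0,0,0],
    [0,0,0],
    [0,0,0],
    [0,0,0],
    [0,0,0],
    [0,0,0],
    [0,0,0],
    [0,0,0],
    [0,0,0],
    [0,0,0],
  ],
)

```text
time: 60.95
position: [0.5109, -0.0545, 0.1359]
tool_rot: [-0.057, 3.141, 0.0]
ft_force: [-0.0, 0.5, -1.7]
grip_width: 0.34
grip_force: 55.0
```

```bash
python3 - <<'E'
from h import *
s,p,M=gauge_now()
plan((*p,*s['tool_rot']),(480,-200,136.1,2.1),(409,-406,135.8,-3.2),(409,-406,30,-3.2))
E
```

```text
t 60.95 TCP [510.9 -54.5 135.9] mill xy -205.3 -42.1 yaw 2.08 pitch x -0.0001 roll 0.0001 F [-0.   0.5 -1.7] w 29.6
(480, -200, 136.1, 2.1) xyz [36.1, -144.2, -0.2] dr [0.0, 0.0, -0.0]
(409, -406, 135.8, -3.2) xyz [78.5, -203.3, 0.3] dr [0.0, 0.0, 0.093]
(409, -406, 30, -3.2) xyz [0.0, 0.0, 105.8] dr [0.0, 0.0, 0.0]
```

Emit:
send_rows(
  xyz=[
    [2,-7,0],
    [5,-20,0],
    [9,-36,0],
    [13,-53,0],
    [18,-70,0],
    [22,-87,0],
    [26,-104,0],
    [30,-120,0],
    [34,-135,0],
    [36,-144,0],
  ],
  dr=[
    [0,0,0],
    [0,0,0],
    [0,0,0],
    [0,0,0],
    [0,0,0],
    [0,0,0],
    [0,0,0],
    [0,0,0],
    [0,0,0],
    [0,0,0],
  ],
)

```text
time: 61.78
position: [0.4791, -0.2024, 0.136]
tool_rot: [0.053, -3.141, 0.001]
ft_force: [0.3, -0.1, -3.1]
grip_width: 0.338
grip_force: 55.0
```

Emit:
send_rows(
  xyz=[
    [6,-16,0],
    [15,-40,0],
    [25,-65,0],
    [35,-90,0],
    [45,-116,0],
    [55,-142,0],
    [65,-168,0],
    [73,-189,0],
    [77,-200,0],
    [78.5,-203.3,0],
  ],
  dr=[
    [0,0,0.01],
    [0,0,0.02],
    [0,0,0.03],
    [0,0,0.04],
    [0,0,0.05],
    [0,0,0.06],
    [0,0,0.07],
    [0,0,0.08],
    [0,0,0.09],
    [0,0,0.093],
  ],
)

```text
time: 62.62
position: [0.4075, -0.408, 0.1359]
tool_rot: [-0.095, -3.14, 0.002]
ft_force: [0.3, 0.6, -2.5]
grip_width: 0.342
grip_force: 55.0
```

Emit:
send_rows(
  xyz=[
    [0,0,0],
    [0,0,4],
    [0,0,14],
    [0,0,26],
    [0,0,38],
    [0,0,50],
    [0,0,60],
    [0,0,67],
    [0,0,70],
    [0,0,70],
  ],
  dr=[
    [0,0,0],
    [0,0,0],
    [0,0,0],
    [0,0,0],
    [0,0,0],
    [0,0,0],
    [0,0,0],
    [0,0,0],
    [0,0,0],
    [0,0,0],
  ],
)

```text
time: 63.45
position: [0.4085, -0.4055, 0.0648]
tool_rot: [-0.089, -3.139, -0.001]
ft_force: [-0.6, -0.2, -3.1]
grip_width: 0.337
grip_force: 55.0
```

```bash
python3 - <<'E'
from h import *
s,p,M=gauge_now()
plan((*p,*s['tool_rot']),(409,-406,30,-3.2))
E
```

```text
t 63.45 TCP [ 408.5 -405.5   64.8] mill xy -320.5 -389.0 yaw -3.27 pitch x 0.0015 roll 0.0008 F [-0.6 -0.2 -3.1] w 29.3
(409, -406, 30, -3.2) xyz [-0.6, -0.5, 34.8] dr [0.001, -0.002, -0.001]
```

Emit:
send_rows(
  xyz=[
    [0,0,5],
    [0,0,11],
    [0,0,17],
    [0,0,22],
    [0,0,27],
    [0,0,30],
    [0,0,32],
    [0,0,33.5],
    [0,0,34.5],
    [0,0,34.8],
  ],
  dr=[
    [0,0,0],
    [0,0,0],
    [0,0,0],
    [0,0,0],
    [0,0,0],
    [0,0,0],
    [0,0,0],
    [0,0,0],
    [0,0,0],
    [0,0,0],
  ],
)

```text
time: 64.28
position: [0.4091, -0.4058, 0.031]
tool_rot: [0.089, 3.14, -0.0]
ft_force: [-0.7, 0.3, -4.2]
grip_width: 0.341
grip_force: 55.0
```

Emit:
send_rows(
  xyz=[
    [0,0,0],
    [0,0,0],
    [0,0,0],
    [0,0,0],
    [0,0,0],
    [0,0,0],
    [0,0,0],
    [0,0,0],
    [0,0,0],
    [0,0,0],
  ],
  dr=[
    [0,0,0],
    [0,0,0],
    [0,0,0],
    [0,0,0],
    [0,0,0],
    [0,0,0],
    [0,0,0],
    [0,0,0],
    [0,0,0],
    [0,0,0],
  ],
)

```text
time: 65.12
position: [0.409, -0.4058, 0.0311]
tool_rot: [0.089, 3.14, 0.0]
ft_force: [0.0, -0.2, -3.0]
grip_width: 0.337
grip_force: 55.0
```

```bash
python3 -c "
from h import *
gauge_now()"
```

```text
t 65.1167 TCP [ 409.  -405.8   31.1] mill xy -320.0 -389.3 yaw -3.25 pitch x -0.0001 roll 0.0 F [ 0.  -0.2 -3. ] w 29.3
```

Emit:
send_rows(
  xyz=[
    [0,0,0.4],
    [0,0,0.8],
    [0,0,1.1],
    [0,0,1.1],
    [0,0,1.1],
    [0,0,1.1],
    [0,0,1.1],
    [0,0,1.1],
    [0,0,1.1],
    [0,0,1.1],
  ],
  dr=[
    [0,0,0],
    [0,0,0],
    [0,0,0],
    [0,0,0],
    [0,0,0],
    [0,0,0],
    [0,0,0],
    [0,0,0],
    [0,0,0],
    [0,0,0],
  ],
)

```text
time: 65.95
position: [0.409, -0.4058, 0.0302]
tool_rot: [0.089, 3.14, 0.0]
ft_force: [-1.9, 1.3, 2.7]
grip_width: 0.338
grip_force: 55.0
```

Emit:
send_rows(
  xyz=[
    [0,0,0],
    [0,0,0],
    [0,0,0],
    [0,0,0],
    [0,0,0],
    [0,0,0],
    [0,0,0],
    [0,0,0],
    [0,0,0],
    [0,0,-3],
  ],
  dr=[
    [0,0,0],
    [0,0,0],
    [0,0,0],
    [0,0,0],
    [0,0,0],
    [0,0,0],
    [0,0,0],
    [0,0,0],
    [0,0,0],
    [0,0,0],
  ],
  jaw=48,
)

```text
time: 66.78
position: [0.4087, -0.4054, 0.0325]
tool_rot: [-0.089, -3.14, -0.001]
ft_force: [-0.1, 0.7, 0.3]
grip_width: 0.554
grip_force: 0.0
```

Emit:
send_rows(
  xyz=[
    [0,0,-5],
    [0,0,-14],
    [0,0,-30],
    [0,0,-48],
    [0,0,-68],
    [0,0,-88],
    [0,0,-106],
    [0,0,-120],
    [0,0,-130],
    [0,0,-132],
  ],
  dr=[
    [0,0,0],
    [0,0,0],
    [0,0,0],
    [0,0,0],
    [0,0,0],
    [0,0,0],
    [0,0,0],
    [0,0,0],
    [0,0,0],
    [0,0,0],
  ],
)

```text
time: 67.62
position: [0.4098, -0.4068, 0.1676]
tool_rot: [0.089, 3.137, -0.003]
ft_force: [-0.1, -0.2, 0.2]
grip_width: 0.556
grip_force: 0.0
```

Emit:
send_rows(
  xyz=[
    [-3,10,0],
    [-9,30,0],
    [-15,54,0],
    [-21,78,0],
    [-27,102,0],
    [-33,126,0],
    [-39,150,0],
    [-45,172,0],
    [-49,190,0],
    [-50,200,0],
  ],
  dr=[
    [0,0,0],
    [0,0,0],
    [0,0,0],
    [0,0,0],
    [0,0,0],
    [0,0,0],
    [0,0,0],
    [0,0,0],
    [0,0,0],
    [0,0,0],
  ],
)

```text
time: 68.45
position: [0.4706, -0.205, 0.1637]
tool_rot: [-0.083, -3.139, -0.003]
ft_force: [-0.7, 0.1, -0.1]
grip_width: 0.551
grip_force: 0.0
```

Emit:
send_rows(
  xyz=[
    [0,0,0],
    [0,0,0],
    [0,0,0],
    [0,0,0],
    [0,0,0],
    [0,0,0],
    [0,0,0],
    [0,0,0],
    [0,0,0],
    [0,0,0],
  ],
  dr=[
    [0,0,0],
    [0,0,0],
    [0,0,0],
    [0,0,0],
    [0,0,0],
    [0,0,0],
    [0,0,0],
    [0,0,0],
    [0,0,0],
    [0,0,0],
  ],
)

```text
time: 69.28
position: [0.4702, -0.209, 0.165]
tool_rot: [0.089, 3.14, 0.0]
ft_force: [-0.5, 0.3, -0.1]
grip_width: 0.551
grip_force: 0.0
```

```bash
python3 - <<'E'
from h import *
gauge_now(); im=get_image('top'); cv2.imwrite('pics/end.png',im[:,:,::-1])
H,S,V=hsv(im); m=(V>75)&(S<60); m[:, 145:]=0; m[:175]=0;m[260:]=0; m[:,:66]=0; show(rect('top',m,.016,200,600))
roi=np.zeros(H.shape,bool);roi[175:300,370:440]=1
show(rect('top',(H>100)&(H<130)&(S>120)&roi,.028,100))
E
```

```text
t 69.2833 TCP [ 470.2 -209.   165. ] mill xy -251.6 -194.9 yaw -3.26 pitch x -0.0 roll 0.0001 F [-0.5  0.3 -0.1] w 47.9
uv=[100.2, 244.3] C=[423.4, 392.8] mid=[423.5, 392.5] size=[79.0, 26.0] yaw=-4.9 a=290.0
uv=[119.1, 237.9] C=[441.1, 344.5] mid=[441.3, 344.5] size=[80.0, 26.0] yaw=-3.9 a=291.0
uv=[78.4, 234.5] C=[447.9, 453.1] mid=[448.2, 453.0] size=[78.0, 25.0] yaw=-4.3 a=285.0
uv=[141.7, 240.9] C=[434.6, 284.0] mid=[454.0, 288.6] size=[135.0, 18.0] yaw=-0.0 a=230.0
uv=[124.0, 199.1] C=[545.2, 340.1] mid=[544.9, 340.2] size=[80.0, 25.0] yaw=-4.1 a=274.0
uv=[105.0, 197.7] C=[548.1, 391.6] mid=[548.6, 391.3] size=[80.0, 26.0] yaw=-3.7 a=277.0
uv=[85.0, 195.6] C=[553.0, 446.4] mid=[553.2, 446.4] size=[80.0, 26.0] yaw=-3.4 a=275.0
```

View pics/end.png

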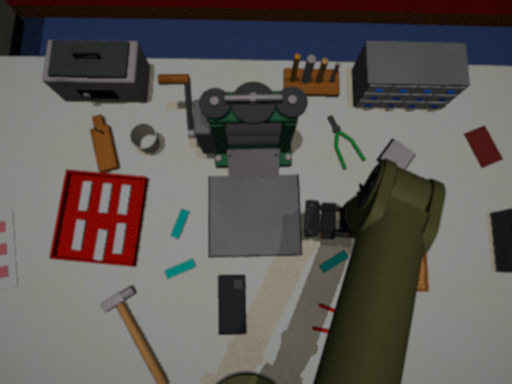

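All six bars are in the red tray. One was knocked a little, now at (100,244). I'll move the arm away to check that bar and the gauge.

Emit:
send_rows(
  xyz=[
    [-3,10,0],
    [-9,30,0],
    [-15,54,0],
    [-21,78,0],
    [-27,102,0],
    [-33,126,0],
    [-39,150,0],
    [-45,172,0],
    [-49,190,0],
    [-50,200,0],
  ],
  dr=[
    [0,0,0],
    [0,0,0],
    [0,0,0],
    [0,0,0],
    [0,0,0],
    [0,0,0],
    [0,0,0],
    [0,0,0],
    [0,0,0],
    [0,0,0],
  ],
)

```text
time: 70.17
position: [0.5321, -0.0081, 0.1649]
tool_rot: [0.083, 3.14, 0.002]
ft_force: [0.5, 0.2, -0.3]
grip_width: 0.551
grip_force: 0.0
```

Emit:
send_rows(
  xyz=[
    [0,0,0],
    [0,0,0],
    [0,0,0],
    [0,0,0],
    [0,0,0],
    [0,0,0],
    [0,0,0],
    [0,0,0],
    [0,0,0],
    [0,0,0],
  ],
  dr=[
    [0,0,0],
    [0,0,0],
    [0,0,0],
    [0,0,0],
    [0,0,0],
    [0,0,0],
    [0,0,0],
    [0,0,0],
    [0,0,0],
    [0,0,0],
  ],
)

```text
time: 71.0
position: [0.5315, -0.0121, 0.165]
tool_rot: [0.089, 3.14, 0.0]
ft_force: [0.4, -0.1, 0.6]
grip_width: 0.551
grip_force: 0.0
```

```bash
python3 - <<'E'
from h import *
im=get_image('top'); H,S,V=hsv(im)
roi=np.zeros(H.shape,bool);roi[175:300,370:440]=1
show(rect('top',(H>100)&(H<130)&(S>120)&roi,.028,100))
st=((H<8)|(H>172))&(S>90)&roi&(V>60); st[:205]=0; st[230:]=0; st=cv2.morphologyEx(st.astype(np.uint8),cv2.MORPH_CLOSE,np.ones((1,9))); show(rect('top',st,.028,10,200))
z=lambda a:cv2.resize(a,(390,450),interpolation=cv2.INTER_CUBIC)
sc=get_image('scene'); 
cv2.imwrite('pics/end2.png',np.hstack([z(im[165:273,45:155]),z(im[180:300,360:450])])[:,:,::-1])
cv2.imwrite('pics/end3.png',np.hstack([z(sc[170:260,335:420]),z(sc[135:215,110:190])])[:,:,::-1])
E
```

```text
uv=[403.3, 265.2] C=[382.9, -400.7] mid=[383.8, -401.2] size=[86.0, 29.0] yaw=-1.6 a=389.0
uv=[403.2, 217.1] C=[508.2, -407.6] mid=[508.5, -408.2] size=[35.0, 11.0] yaw=89.4 a=61.0
```

View pics/end2.png

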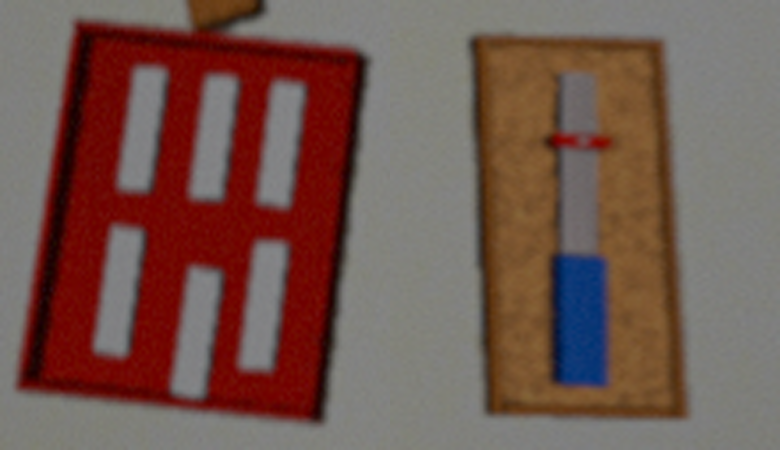

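View pics/end3.png

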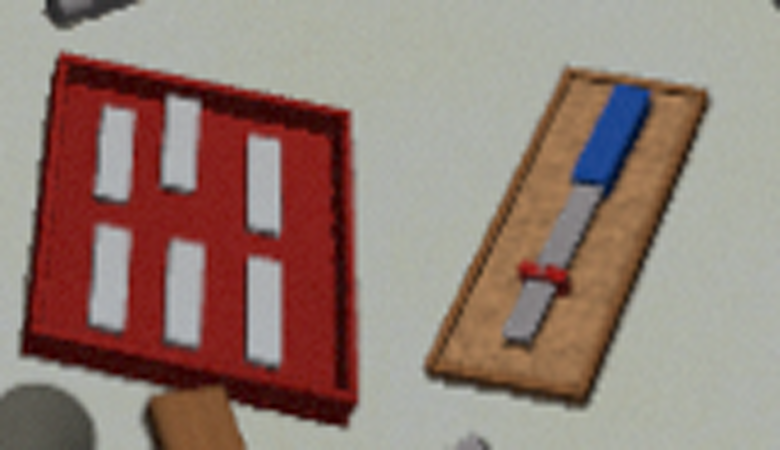

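All six bars lie flat inside the red tray; the knocked one rests at its near wall, at crop (195,330). The gauge lies flat in its case at crop (580,230). Handing in.

```bash
python3 -c "
from bench import *
print(close_job())"
```

```text
the job is handed in; nothing more can be done
None
```

I handed the job in at about 71 s: all six silver bars are in the red tray, the gauge was held against the rolls for over a second at the left end and then the right (same depth within 0.1 mm, so the rolls stand parallel), and it lies flat back in its case.

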